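# Take the offcut tray off the bench rack, empty it, and fit the brackets

### The job

The bench rack is to carry brackets instead of the offcut tray: slide the hanging tray along to the wide ends of its keyholes, lift it off its studs, tip its offcuts into the scrap box so that all of them end up in there, and stand the empty tray upright on the bench top. Then hook every bracket that stands ready on the bench into an upright of its own (any of the three), in the top two slots, and press it down until it is fully home and the spring catch has snapped out over its plate. Leave the pliers and the roll of masking tape where they lie.

Things in the scene. Friction and masses are not known exactly. Their poses are not given: they have to be found in the camera images.
- rack: bench rack, fixed: dark foot plate (x = -70 to 90, 360 mm wide, 8 thick) with three aluminium slotted uprights 30 mm wide, 24 deep, 266 high, centred at y = 140, 0, -140 mm, open between. Origin: on the bench under the middle upright's front face; that face is x = 0 and looks along -x to the robot; y left, z up. Slots 15 wide, 24 high in a 3 mm face; lower edges at z = 32, 76, 120 mm
- stud0 (a point): root of the left upright's headed stud, on its front face, 250 mm up. Shank 6 mm thick, 5.5 long, then a round head 16 mm across, 4 thick (9.5 mm in all along the rack's -x). Axes as the rack's. The middle and right uprights have the same; the tray hangs on the left and middle ones
- tray: grey sheet-steel offcut tray, 230 wide, 145 tall, 125 deep, 0.32-0.46 kg empty, hung on the left and middle uprights. Origin: mid lower edge of its back plate's rear face; z up; the scoop's mouth faces its own -x. Plate 4 mm thick, 230 wide from z = 40 to 104. Scoop 164 mm wide, side walls 58 high, smooth flat floor 3 thick, to x = -78, on which it can stand
- tray_lip (a point): middle of the pouring lip at the tray's front: x = -125, z = 25 mm in the tray's frame; a smooth ramp rises to it from the floor at 25 degrees. Pieces run out over it once the tray is tipped forward by some 50 degrees, surely by 65
- hole0 (a point): centre of the wide end (21 mm) of the tray's left keyhole (the right one is alike, 140 mm further right): y = 94, z = 85 mm in the tray's frame, at its rear face. The slot runs on level, 8 mm high, to y = 64. Hung, the stud is near y = 70 and its head holds the plate. Shift the tray 24 mm along its own -y (robot's right) so the head meets this hole, 2.5 mm to spare; then it comes off along -x
- tray_grip (a point): centre of the black grip strip on the top middle of the tray's back plate: 12 mm thick (x), 70 wide (y), 36 tall (18 mm above and below this point); 127 mm above the tray's underside, 2 mm in front of its rear face. Axes as the tray's
- scrap_box: open plywood scrap box, fixed, 220 (x) x 240 (y) x 85 mm high, walls 9 mm. Origin: centre of its underside
- seat0 (a point): where a bracket's origin lies when it is fully home on the left upright: on its front face 50 mm above the bench; axes as the rack's. To hook it in, the bracket goes straight back (+x) about 14 mm (10 to 17 mm) above this height, then straight down
- catch0 (a joint): spring catch of the left upright, m: 0 = sprung out, above 0 = pushed in towards the upright (to 0.006, about 4 N). A bracket's plate pushes it in while being hooked in; it springs out over the plate's top edge when the bracket is fully down
- seat1 (a point): where a bracket's origin lies when it is fully home on the middle upright: on its front face 50 mm above the bench; axes as the rack's. To hook it in, the bracket goes straight back (+x) about 14 mm (10 to 17 mm) above this height, then straight down
- catch1 (a joint): spring catch of the middle upright, m: 0 = sprung out, above 0 = pushed in towards the upright (to 0.006, about 4 N). A bracket's plate pushes it in while being hooked in; it springs out over the plate's top edge when the bracket is fully down
- seat2 (a point): where a bracket's origin lies when it is fully home on the right upright: on its front face 50 mm above the bench; axes as the rack's. To hook it in, the bracket goes straight back (+x) about 14 mm (10 to 17 mm) above this height, then straight down
- catch2 (a joint): spring catch of the right upright, m: 0 = sprung out, above 0 = pushed in towards the upright (to 0.006, about 4 N). A bracket's plate pushes it in while being hooked in; it springs out over the plate's top edge when the bracket is fully down
- offcut0: wood offcut in the tray (38 x 70 x 38 mm pine block, 50 g, its length along its own y); origin: centre of its underside. May be absent
- offcut1: wood offcut in the tray (68 x 26 x 26 mm pine batten end, 30 g, its length along its own x); origin: centre of its underside. May be absent
- offcut2: wood offcut in the tray (38 x 70 x 38 mm pine block, 50 g, its length along its own y); origin: centre of its underside. May be absent
- offcut3: wood offcut in the tray (68 x 26 x 26 mm pine batten end, 30 g, its length along its own x); origin: centre of its underside. May be absent
- bracket0: grey bracket standing on its arm, 0.18-0.27 kg. Origin: mid lower edge of the plate's rear face (looks along its +x). Plate 34 wide, 100 tall, 5 thick; square 25 mm arm along the bottom to x = -135; end stop 60 mm high there; brace from x = -45 up to z = 66 on the plate. Balance point x = -60: grasp across the arm at x = -50 to -100. Hooks: see bracket0_hook. May be absent
- bracket0_hook (a point): underside of the upper hook's tongue where it leaves the plate's rear face, 70 mm above the bracket's origin; a like hook 44 mm lower. Tongues 8 wide, 6 thick, 9.5 long; lips from 5 to 9.5 mm behind the plate reach 10 mm below the tongue's underside
- bracket1: bracket of the same kind as bracket0. May be absent
- bracket2: bracket of the same kind as bracket0. May be absent
- pliers: bystander: pliers, 55 x 181 x 13 mm, lying flat; leave them alone
- tape_roll: bystander: roll of masking tape, 105 mm across, 24 mm high; leave it alone

How it is judged:
On the way, in this order (a step that is already met when the one before it is completed fails the run):
1. the tray is off its studs, clear of the rack ((x of tray in the frame of rack below -0.03 m or z of tray_grip in the frame of rack above 0.33 m)), for 0.1 s.
2. the tray is tipped (over 30 degrees) at the scrap box (angle between tray's own z axis and vertical above 0.52 rad and horizontal distance between tray and scrap_box below 0.3 m), for 0.05 s.
3. all the offcuts are in the scrap box (x of offcut0 in the frame of scrap_box between -0.11 and 0.11 m and y of offcut0 in the frame of scrap_box between -0.12 and 0.12 m and z of each of offcut0, offcut1, offcut2, offcut3 in the frame of scrap_box below 0.085 m and x of offcut1 in the frame of scrap_box between -0.11 and 0.11 m and y of offcut1 in the frame of scrap_box between -0.12 and 0.12 m and x of offcut2 in the frame of scrap_box between -0.11 and 0.11 m and y of offcut2 in the frame of scrap_box between -0.12 and 0.12 m and x of offcut3 in the frame of scrap_box between -0.11 and 0.11 m and y of offcut3 in the frame of scrap_box between -0.12 and 0.12 m), for 0.3 s.
At the end, for the whole second after the job is handed in: all offcuts inside the scrap box below its rim; tray at rest, upright (within 4.5 deg) on the bench top; every bracket in the top slots of an upright: origin within 4 mm (depth), 6 mm (sideways), -4/+5 mm (height) of its seat point, its catch sprung out (under 2 mm) (all of step 3 and height (world z) of tray below 0.008 m and angle between tray's own z axis and vertical below 0.08 rad and linear speed of tray below 0.02 m/s and ((x of bracket0 in the frame of seat0 between -0.004 and 0.004 m and y of bracket0 in the frame of seat0 between -0.006 and 0.006 m and z of bracket0 in the frame of seat0 between -0.004 and 0.005 m and value of joint catch0 below 0.002 m and angle between bracket0's own z axis and vertical below 0.08 rad) or (x of bracket0 in the frame of seat1 between -0.004 and 0.004 m and y of bracket0 in the frame of seat1 between -0.006 and 0.006 m and z of bracket0 in the frame of seat1 between -0.004 and 0.005 m and value of joint catch1 below 0.002 m and angle between bracket0's own z axis and vertical below 0.08 rad) or (x of bracket0 in the frame of seat2 between -0.004 and 0.004 m and y of bracket0 in the frame of seat2 between -0.006 and 0.006 m and z of bracket0 in the frame of seat2 between -0.004 and 0.005 m and value of joint catch2 below 0.002 m and angle between bracket0's own z axis and vertical below 0.08 rad)) and ((x of bracket1 in the frame of seat0 between -0.004 and 0.004 m and y of bracket1 in the frame of seat0 between -0.006 and 0.006 m and z of bracket1 in the frame of seat0 between -0.004 and 0.005 m and value of joint catch0 below 0.002 m and angle between bracket1's own z axis and vertical below 0.08 rad) or (x of bracket1 in the frame of seat1 between -0.004 and 0.004 m and y of bracket1 in the frame of seat1 between -0.006 and 0.006 m and z of bracket1 in the frame of seat1 between -0.004 and 0.005 m and value of joint catch1 below 0.002 m and angle between bracket1's own z axis and vertical below 0.08 rad) or (x of bracket1 in the frame of seat2 between -0.004 and 0.004 m and y of bracket1 in the frame of seat2 between -0.006 and 0.006 m and z of bracket1 in the frame of seat2 between -0.004 and 0.005 m and value of joint catch2 below 0.002 m and angle between bracket1's own z axis and vertical below 0.08 rad)) and ((x of bracket2 in the frame of seat0 between -0.004 and 0.004 m and y of bracket2 in the frame of seat0 between -0.006 and 0.006 m and z of bracket2 in the frame of seat0 between -0.004 and 0.005 m and value of joint catch0 below 0.002 m and angle between bracket2's own z axis and vertical below 0.08 rad) or (x of bracket2 in the frame of seat1 between -0.004 and 0.004 m and y of bracket2 in the frame of seat1 between -0.006 and 0.006 m and z of bracket2 in the frame of seat1 between -0.004 and 0.005 m and value of joint catch1 below 0.002 m and angle between bracket2's own z axis and vertical below 0.08 rad) or (x of bracket2 in the frame of seat2 between -0.004 and 0.004 m and y of bracket2 in the frame of seat2 between -0.006 and 0.006 m and z of bracket2 in the frame of seat2 between -0.004 and 0.005 m and value of joint catch2 below 0.002 m and angle between bracket2's own z axis and vertical below 0.08 rad))); the robot touches nothing.
It fails at once if the pliers gets pushed more than 40 mm from its place (distance of pliers from where it was at the start of the episode above 0.04 m).
It fails at once if the tape roll gets pushed more than 40 mm from its place (distance of tape_roll from where it was at the start of the episode above 0.04 m).
Of offcut0, offcut1, offcut2, offcut3 only 2 to 4 are there at a start; the rules pass over those that are not, and their reading is None.
Of bracket0, bracket1, bracket2 only 2 to 3 are there at a start; the rules pass over those that are not, and their reading is None.
At some moment in a run one of bracket0, bracket1, bracket2 may be knocked a few centimetres aside while the robot is not near it.
It also fails if it takes over 210 s, if anything falls off the work surface, if the arm or the gripper's body presses on something with over 40 N, if the wrist force passes 120 N, or if a joint passes its speed limit or range.

### The arm

A 6-joint arm with a two-finger parallel gripper is mounted at the origin on a cart in front of the work surface, level with it; the furniture and walls round the work are solid. World frame = base frame: x ahead of the robot, y to its left, z up, the work surface at z = 0. Lengths are in m, angles in rad, forces in N, time in s.
With the tool pointing down it reaches from about 0.375 to 0.75 m from the base axis. Payload 9 kg.
Tool frame: the origin (TCP) lies between the finger pads; the fingertips stand 8 mm ahead of it and the grasp point (between the pads) lies 11 mm behind it; z points along the fingers, y is the line along which they close (so a half turn about z gives the same grasp; the last joint's range is limited). The gripper opens to 85 mm and grips with 20 to 120 N. Pads are 22 mm wide; open, the fingers measure 114 mm over their backs; the gripper's body (76 mm by 85 mm) begins 54 mm behind the grasp point. The pads swing forward as they close: fully open they stand 13 mm farther back than shut.
Start: joints at [-1.346, 0.104, 0.097, 1.564, 0, 1.353], TCP at [0.257, -0.542, 0.239] pointing down, gripper open.
Joint ranges: [-2.99, 2.99], [-0.84, 1.86], [-1.1, 1.16], [-1.84, 2.11], [-1.51, 1.56], [-3.14, 3.14]. Speed limits (rad/s): [2.22, 2.22, 2.57, 3.14, 3.14, 3.14].

### API

Orientations are given as a unit quaternion [x, y, z, w].
In Python, from bench import r gives the robot as it stands.
- The arm moves only by the shell command python3 nudge.py 'ROWS' [OPENING]. ROWS is 1 to 8 rows, parted by semicolons, with the numbers parted by commas; each row has 6 numbers: dx, dy, dz in m, then a rotation vector rx, ry, rz in rad; each row is the pose to reach, as a shift and turn from the pose commanded when the command began, along the tool's axes at that moment; what a row does not reach only later rows make up. A row lasts 1/12 s, in which the tool goes at most 0.0417 m and 0.125 rad, less where a joint would pass 70% of its speed; a pose out of reach is approached as far as the arm can. OPENING is the finger opening in m, set as the command begins (- or left out keeps the last). The fingers move at their own pace and stop on an object; the grip force is fixed at half the most. Time passes only in rows, so rows that do not move let the fingers close. It prints the time, the measured TCP pose, the force, the opening and the grip force at its end. Input that does not fit is refused with a message, and nothing moves.
- r.get_state(): the state, without advancing time (a new reading comes with each control period).
- r.snapshot(name): name is "side" or "top" or "wrist"; returns a dict with "img" (420x560x3 uint8, blue, green, red), "fx", "fy", "cx", "cy" (pixels), "T" (4x4, takes a point from camera to world coordinates); the wrist camera has in their place "mount" (4x4, takes a point from camera to tool coordinates, whose origin is the TCP and whose axes are the flange's). Camera axes: x right, y down, z forward; pixel columns grow to the right and rows downward; lengths in m; the calibration is good to about 2 mm. A picture is of the moment at which its call begins: read the wrist's pose just before it. There is no depth.
- r.sign_off(): hands the job in; it is judged then, once.
The state is a dict: "time": time; "qpos": joint angles; "dq": joint speeds; "effort": joint torques, N m; "ee_pos": TCP position; "tcp_rot": TCP orientation; "contact_force": force on the tool from outside, world axes, zero at the start; "ft_torque": the same for the moment, N m; "opening": finger opening in m; "finger_force": force on a finger pad.
Only numpy, scipy, OpenCV 4.12 (cv2) and the standard library are available. Lean on these libraries where they do the work, as an engineer would, in place of code of your own. Each camera call takes 0.05 s, during which the arm holds its last target. There are 200 camera calls.

## Working session

There is one attempt and no reset: what is moved stays moved. The work goes in short steps, Python scripts to look and compute and a shell command to move; the robot and the scene stay as the last step left them, time stands still between calls to the robot, and variables do not carry over. Pictures are saved under pics/ and viewed, at most 14 in all, crops included, and the job is handed in when it is done.

```bash
ls; mkdir -p pics; python3 - <<'E'
from bench import r
import cv2,json
s=r.get_state();print(s)
for n in("side","top"):
    d=r.snapshot(n);cv2.imwrite(f"pics/{n}0.png",d["img"]);print(n,d["fx"],d["fy"],d["cx"],d["cy"],d["T"])
d=r.snapshot("wrist");print(d["mount"],d["fx"])
E
```

```text
bench.py
nudge.py
pics
{'time': 0.0, 'qpos': array([-1.34570150e+00,  1.04671868e-01,  9.64623959e-02,  1.56387659e+00,
        2.15812970e-05,  1.35307437e+00]), 'dq': array([-1.38013753e-03,  8.52772042e-04, -5.29167022e-05, -7.39854499e-04,
        8.75298215e-04,  7.84461335e-05]), 'effort': array([-1.10069264e-03, -5.56925547e+01,  5.03658593e+01,  1.66472979e-02,
       -1.83562615e-04,  1.43362075e-05]), 'ee_pos': array([ 0.25702304, -0.54181623,  0.23853459]), 'tcp_rot': array([ 9.75588928e-01,  2.19603799e-01,  8.41331807e-06, -6.44902852e-04]), 'contact_force': array([ 0.09304941, -0.00384259,  1.27174612]), 'ft_torque': array([ 0.02735075,  0.02170946, -0.0561924 ]), 'finger_force': 0.0, 'opening': 0.0854854770195492}
side 441.8856435968388 441.8856435968388 283.6978348380508 207.329307782051 [[-0.99761511 -0.03721556  0.05812995  0.5225174 ]
 [-0.06858849  0.62879753 -0.77453811  0.82082191]
 [-0.0077271  -0.77667797 -0.62985048  0.91870414]
 [ 0.          0.          0.          1.        ]]
top 380.9073893949411 380.9073893949411 280.88413065567624 213.0549077831485 [[ 0.02753488 -0.98628553  0.16273501  0.39313391]
 [-0.99951976 -0.0294799  -0.0095489  -0.0764474 ]
 [ 0.01421535 -0.16239394 -0.9866236   1.22309943]
 [ 0.          0.          0.          1.        ]]
[[-8.95961824e-04 -9.64375097e-01 -2.64537087e-01  6.57966565e-02]
 [ 9.99999559e-01 -9.38097335e-04  3.29491764e-05  3.99677700e-04]
 [-2.79936902e-04 -2.64536941e-01  9.64375512e-01 -1.35082850e-01]
 [ 0.00000000e+00  0.00000000e+00  0.00000000e+00  1.00000000e+00]] 352.4610927061948
```
View pics/top0.png

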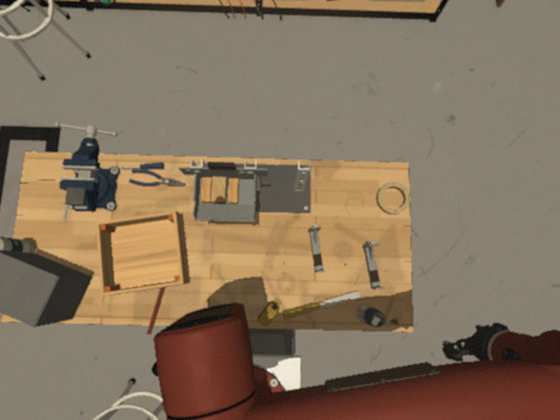

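View pics/side0.png

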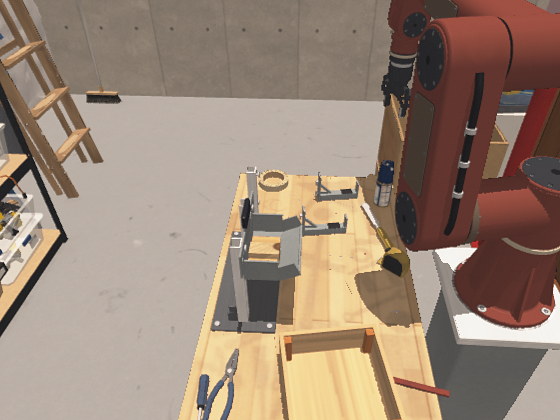

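The top view shows the tray at (225,195) hung on the two left uprights, with the tops of the uprights at about (195,165), (250,165) and (303,170). The scrap box is at (140,253), two brackets are at (317,248) and (373,265), the pliers at (155,178) and the tape at (392,198). I'll zoom in next for pixel measurements.

```bash
python3 - <<'E'
import cv2
t=cv2.imread("pics/top0.png")
a=cv2.resize(t[145:295,180:390],None,fx=3.8,fy=3.8,interpolation=cv2.INTER_CUBIC)
cv2.imwrite("pics/topc.png",a)
s=cv2.imread("pics/side0.png")
a=cv2.resize(s[155:345,200:400],None,fx=3.1,fy=3.1,interpolation=cv2.INTER_CUBIC)
cv2.imwrite("pics/sidec.png",a)
E
```

View pics/topc.png

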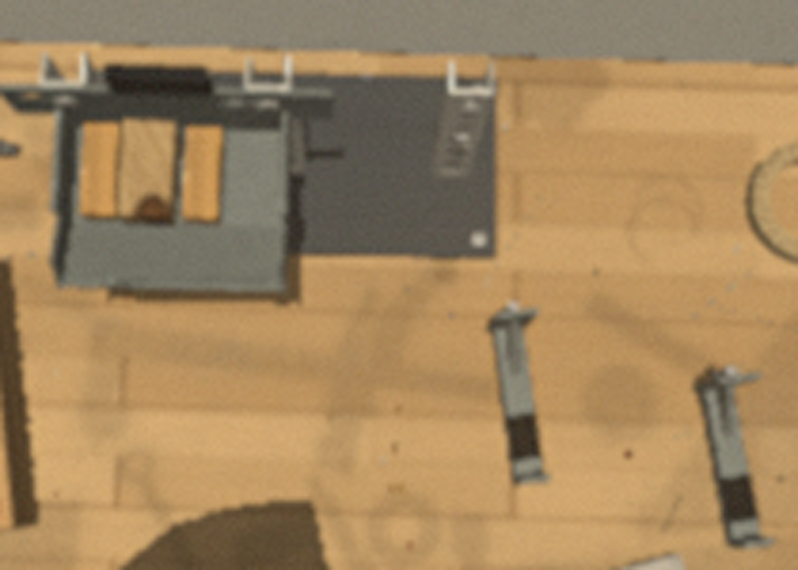

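View pics/sidec.png

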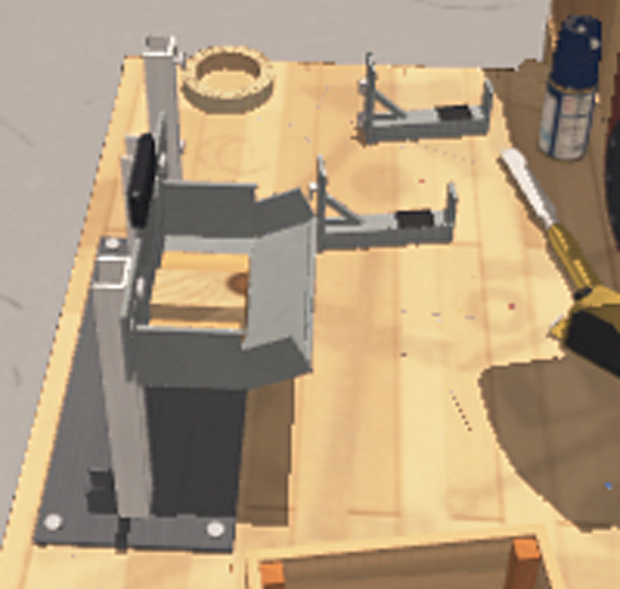

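The tray holds three offcuts: two narrow battens with a block between them. Two brackets stand on the bench with their arms toward the robot, and each has a black patch near the arm end. Now I'll compute positions.

```bash
cat > h.py <<'E'
import numpy as np,cv2
from scipy.spatial.transform import Rotation as R
def ray(d,uv,T=None):
    T=d["T"] if T is None else T
    v=T[:3,:3]@np.array([(uv[0]-d["cx"])/d["fx"],(uv[1]-d["cy"])/d["fy"],1]);return T[:3,3],v/np.linalg.norm(v)
def onz(d,uv,z,T=None):
    o,v=ray(d,uv,T);return o+v*(z-o[2])/v[2]
def tri(*rs):
    A=sum(np.eye(3)-np.outer(v,v) for o,v in rs);b=sum((np.eye(3)-np.outer(v,v))@o for o,v in rs);return np.linalg.solve(A,b)
def proj(d,p,T=None):
    T=d["T"] if T is None else T
    q=np.linalg.inv(T)@np.r_[p,1];return np.array([d["fx"]*q[0]/q[2]+d["cx"],d["fy"]*q[1]/q[2]+d["cy"]])
def snap(n,name=None):
    from bench import r
    s=r.get_state();d=r.snapshot(n)
    if n=="wrist":
        W=np.eye(4);W[:3,:3]=R.from_quat(s["tcp_rot"]).as_matrix();W[:3,3]=s["ee_pos"];d["T"]=W@d["mount"]
    if name: cv2.imwrite(f"pics/{name}.png",d["img"])
    return d
def togo(p,zdir=(0,0,-1),y=None):
    "shift in tool axes to point p (TCP), and current axes"
    from bench import r
    s=r.get_state();M=R.from_quat(s["tcp_rot"]).as_matrix()
    return M.T@(np.array(p)-s["ee_pos"])
def turn(M2):
    from bench import r
    M=R.from_quat(r.get_state()["tcp_rot"]);return (M.inv()*R.from_matrix(M2)).as_rotvec()
E
python3 - <<'E'
from h import *
np.set_printoptions(precision=4,suppress=True)
t=snap("top");s=snap("side")
c=lambda u,v:(180+u/3.8-.37,145+v/3.8-.37); e=lambda u,v:(200+u/3.1-.34,155+v/3.1-.34)
print("upr R front L/R",onz(t,c(450,94),.266),onz(t,c(493,94),.266))
print("upr M",onz(t,c(246,90),.266),onz(t,c(292,91),.266))
print("upr L",onz(t,c(41,84),.266),onz(t,c(88,86),.266))
print("upr L side front corners",onz(s,e(96,289),.266),onz(s,e(126,289),.266),"foot front-left",onz(s,e(232,551),.008),"rear-left",onz(s,e(37,543),.008))
print("foot RF",onz(t,c(495,257),.008))
print("grip top",[onz(t,c(*p),.309) for p in((107,67),(208,69),(210,94),(107,92))])
print("lip",[onz(t,c(*p),.19) for p in((55,287),(285,292))])
print("box",[onz(t,p,.085) for p in((97,226),(178,213),(186,285),(104,293))])
print("br stripe",onz(t,c(522,437),.025),onz(t,c(738,498),.025), onz(s,e(416,218),.025),onz(s,e(456,113),.025))
for nm,d in(("t",t),("s",s)):
    g=d["img"]; m=cv2.inRange(g,(0,0,0),(60,60,60))
    n,l,st,ce=cv2.connectedComponentsWithStats(m)
    for i in range(1,n):
        if 25<st[i,4]<2000: print(nm,st[i],ce[i],onz(d,ce[i],.025))
E
```

```text
upr R front L/R [ 0.6673 -0.1271  0.266 ] [ 0.6682 -0.1565  0.266 ]
upr M [0.6657 0.0122 0.266 ] [ 0.666  -0.0192  0.266 ]
upr L [0.6655 0.1518 0.266 ] [0.6651 0.1198 0.266 ]
upr L side front corners [0.6852 0.1603 0.266 ] [0.6648 0.1591 0.266 ] foot front-left [0.5958 0.1828 0.008 ] rear-left [0.7498 0.1851 0.008 ]
foot RF [ 0.599 -0.182  0.008]
grip top [array([0.6661, 0.0994, 0.309 ]), array([0.6668, 0.0336, 0.309 ]), array([0.65  , 0.0315, 0.309 ]), array([0.6493, 0.0984, 0.309 ])]
lip [array([0.5368, 0.15  , 0.19  ]), array([ 0.5381, -0.0153,  0.19  ])]
box [array([0.5252, 0.4612, 0.085 ]), array([0.5717, 0.2228, 0.085 ]), array([0.3592, 0.1843, 0.085 ]), array([0.3299, 0.4203, 0.085 ])]
br stripe [ 0.4465 -0.2051  0.025 ] [ 0.4018 -0.3829  0.025 ] [ 0.4461 -0.2018  0.025 ] [ 0.3996 -0.3769  0.025 ]
t [ 0  0 16  6 68] [6.25   1.9118] [1.3042 0.8846 0.025 ]
t [21  1 13  6 44] [26.8864  3.7727] [1.2998 0.8129 0.025 ]
t [37  0 11  7 54] [42.6296  2.7778] [1.3057 0.7593 0.025 ]
t [  54    0  178   13 1039] [139.9355   6.2522] [1.3053 0.4224 0.025 ]
t [ 244    0  204   22 1184] [346.
[... 1428 characters left out ...]
5 ]
s [455 167  12  26 193] [460.0052 179.3731] [ 0.0058 -0.4677  0.025 ]
s [551 169   9   6  42] [555.2857 171.4524] [-0.3406 -0.5361  0.025 ]
s [  0 178  20  36 297] [  6.2929 195.3838] [ 1.5367 -0.2867  0.025 ]
s [341 189  11   4  31] [346.1613 190.5484] [ 0.4015 -0.38    0.025 ]
s [396 192  21  53 855] [405.7626 217.8023] [ 0.2225 -0.249   0.025 ]
s [242 198   9  31 176] [245.8466 213.0966] [ 0.7226 -0.2422  0.025 ]
s [444 198  16  38 282] [451.9716 216.1383] [ 0.0779 -0.2657  0.025 ]
s [328 223  12   5  33] [333.303  224.3636] [ 0.4477 -0.2046  0.025 ]
s [382 255  20  21 262] [392.2519 264.8664] [ 0.2886 -0.0444  0.025 ]
s [  0 263   8  17  42] [  2.9762 268.0952] [1.3613 0.0337 0.025 ]
```

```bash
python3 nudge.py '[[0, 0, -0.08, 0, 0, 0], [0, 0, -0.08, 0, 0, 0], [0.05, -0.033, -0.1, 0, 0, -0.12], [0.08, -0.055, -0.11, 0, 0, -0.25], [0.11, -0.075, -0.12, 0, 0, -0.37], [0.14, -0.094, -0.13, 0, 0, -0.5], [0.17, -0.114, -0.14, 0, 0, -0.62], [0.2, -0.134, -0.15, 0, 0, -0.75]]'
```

```text
refused: ROWS must be rows parted by semicolons, with the numbers parted by commas. Nothing was moved.
```

Refused on format, not on reach. It needs rows parted by semicolons, with the numbers parted by commas.

```bash
python3 nudge.py '0,0,-0.08,0,0,0;0,0,-0.08,0,0,0;0.05,-0.033,-0.1,0,0,-0.12;0.08,-0.055,-0.11,0,0,-0.25;0.11,-0.075,-0.12,0,0,-0.37;0.14,-0.094,-0.13,0,0,-0.5;0.17,-0.114,-0.14,0,0,-0.62;0.2,-0.134,-0.15,0,0,-0.75'
python3 - <<'E'
from h import *
print(togo([.6,.066,.42]),turn(np.array([[0,1,0],[1,0,0],[0,0,-1.]])))
E
```

```text
time: 0.92
ee_pos: [0.3805, -0.3343, 0.3897]
tcp_rot: [0.827, 0.562, -0.0, 0.0]
contact_force: [0.3, -0.1, 1.0]
opening: 0.0853
finger_force: 0.0
[ 0.45295135  0.05661058 -0.03038669] [ 2.54401360e-04  2.55182982e-04 -3.77246017e-01]
```

```bash
python3 nudge.py '0.04,0.005,0,0,0,-0.12;0.08,0.01,-0.01,0,0,-0.25;0.12,0.015,-0.02,0,0,-0.37;0.16,0.02,-0.03,0,0,-0.37;0.2,0.025,-0.03,0,0,-0.37;0.24,0.03,-0.03,0,0,-0.37;0.28,0.035,-0.03,0,0,-0.37;0.32,0.04,-0.03,0,0,-0.37'
python3 nudge.py '0.03,-0.006,0,0,0,0;0.03,-0.006,0,0,0,0;0.03,-0.006,0,0,0,0'
python3 - <<'E'
from h import *
print(togo([.6,.066,.42]),turn(np.array([[0,1,0],[1,0,0],[0,0,-1.]])))
E
```

```text
time: 1.58
ee_pos: [0.5373, -0.0521, 0.4192]
tcp_rot: [0.712, 0.703, 0.0, 0.0]
contact_force: [1.1, -0.7, 0.5]
opening: 0.0857
finger_force: 0.0
time: 1.83
ee_pos: [0.5311, -0.0225, 0.4192]
tcp_rot: [0.711, 0.704, -0.0, 0.0]
contact_force: [0.6, -0.8, -1.1]
opening: 0.0852
finger_force: 0.0
[ 0.08919785  0.06801828 -0.00079272] [ 0.0001627   0.0002113  -0.00989078]
```

```bash
python3 nudge.py '0.04,0.04,0,0,0,0;0.08,0.08,0,0,0,0;0.08,0.08,0,0,0,0;0.08,0.08,0,0,0,0;0.08,0.08,0,0,0,0'
python3 - <<'E'
from h import *
np.set_printoptions(precision=4,suppress=True)
d=snap("wrist","w1");print(d["T"])
p=np.array([.66,.066,.309]);print(proj(d,p),[proj(d,q) for q in((.667,.0,.266),(.667,.138,.266))])
E
```

```text
time: 2.25
ee_pos: [0.6129, 0.0546, 0.4174]
tcp_rot: [0.712, 0.703, -0.001, -0.001]
contact_force: [-0.3, -0.2, -0.1]
opening: 0.0853
finger_force: 0.0
[[ 0.9999 -0.0122 -0.0061  0.6133]
 [-0.0134 -0.9642 -0.2647  0.1206]
 [-0.0026  0.2648 -0.9643  0.5524]
 [ 0.      0.      0.      1.    ]]
[350.6095 187.0334] [array([346.7434, 250.1232]), array([352.9902,  83.3806])]
```

View pics/w1.png

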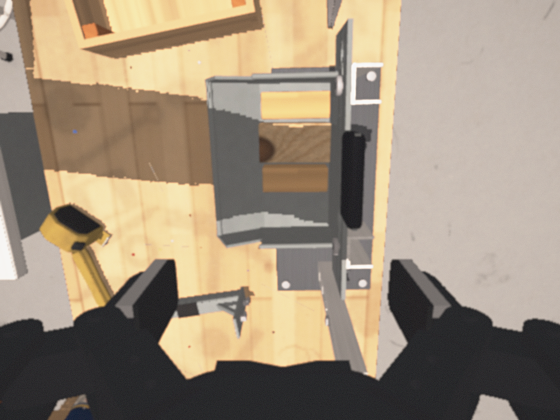

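The wrist view shows the black grip strip at columns 343–365, rows 133–228. The left upright's top is at (350–382, 65–102) and the middle one's at (345–372, 236–268).

```bash
python3 - <<'E'
from h import *
np.set_printoptions(precision=4,suppress=True)
from bench import r
s=r.get_state();g=cv2.imread("pics/w1.png");d=r.snapshot("wrist")
W=np.eye(4);W[:3,:3]=R.from_quat(s["tcp_rot"]).as_matrix();W[:3,3]=s["ee_pos"];T=W@d["mount"]
gg=g.max(2).astype(int)
for v in(150,180,210): print(v,gg[v,330:375])
print("col",gg[120:240:1,357])
for uv in((363,145),(363,180),(362,215),(343,180)): print(uv,onz(d,uv,.309,T),onz(d,uv,.273,T))
print("upL front",onz(d,(351,70),.266,T),onz(d,(351,102),.266,T),"upM",onz(d,(346,236),.266,T),onz(d,(346,267),.266,T))
print(togo([.66,.066,.32]),turn(np.array([[0,1,0],[1,0,0],[0,0,-1.]])))
E
```

```text
150 [114  90  87  86  87  88  85  84  86  85  82  66  45  36  36  36  32  35
  33  36  38  38  39  40  38  41  39  40  35  37  37  34  34  37  63  97
 123 127 128 130 126 126 130 130 124]
180 [ 86  85  89  87  87  89  88  87  89  89  79  57  39  36  34  34  34  36
  32  34  35  35  38  38  36  41  37  41  31  36  34  36  40  76 116 128
 129 130 131 127 130 129 129 125 143]
210 [ 86  86  88  87  86  88  87  90  91  87  63  38  31  33  35  34  33  35
  37  36  35  39  37  37  38  35  38  36  39  35  36  46  82 119 130 129
 129 128 128 127 128 126 125 162 228]
col [129 129 128 121  99  75  70  70  69  68  72  65  63  82  98  96  66  40
  37  39  43  41  38  40  41  38  42  40  41  41  40  40  35  39  38  39
  40  39  37  40  41  39  37  34  42  37  36  33  36  38  37  37  38  35
  38  37  38  37  39  37  41  36  37  39  38  37  37  38  35  39  36  37
  38  39  39  37  37  38  39  37  36  41  38  38  34  36  38  35  38  39
  36  39  35  35  39  38  36  38  40  35  38  35  35  36  36  35  34  44
  80 115 137 147 152 151 151 150 158 167 167 160]
(363, 145) [0.6672 0.0945 0.309 ] [0.6752 0.0908 0.273 ]
(363, 180) [0.6683 0.07   0.309 ] [0.6765 0.0626 0.273 ]
(362, 215) [0.6688 0.0442 0.309 ] [0.6771 0.033  0.273 ]
(343, 180) [0.6542 0.0702 0.309 ] [0.6603 0.0629 0.273 ]
upL front [0.665  0.1471 0.266 ] [0.6659 0.1236 0.266 ] upM [0.6657 0.012  0.266 ] [ 0.6666 -0.0173  0.266 ]
[0.0131 0.0479 0.0993] [ 0.0001  0.0005 -0.014 ]
```

```bash
python3 nudge.py '0.015,0.04,0,0,0,-0.026;0.015,0.05,0,0,0,-0.026;0.015,0.05,0.03,0,0,-0.026;0.015,0.05,0.06,0,0,-0.026;0.015,0.05,0.09,0,0,-0.026;0.015,0.05,0.09,0,0,-0.026;0.015,0.05,0.09,0,0,-0.026;0.015,0.05,0.09,0,0,-0.026'
python3 - <<'E'
from h import *
from bench import r
print(togo([.662,.068,.284]),turn(R.from_euler('z',.012).as_matrix()@np.array([[0,1,0],[1,0,0],[0,0,-1.]])))
E
```

```text
time: 3.02
ee_pos: [0.6623, 0.0683, 0.3328]
tcp_rot: [0.703, 0.711, 0.001, 0.002]
contact_force: [0.2, -0.5, 0.9]
opening: 0.0853
finger_force: 0.0
[-0.00027788 -0.00047178  0.04881314] [ 4.04394603e-03  5.78928914e-04 -9.80094586e-05]
```

```bash
python3 nudge.py '0,0,0.02,0.002,0,0;0,0,0.04,0.002,0,0;0,0,0.049,0.002,0,0;0,0,0.049,0.002,0,0;0,0,0.049,0.002,0,0'; python3 nudge.py '0,0,0,0,0,0;0,0,0,0,0,0;0,0,0,0,0,0;0,0,0,0,0,0;0,0,0,0,0,0;0,0,0,0,0,0;0,0,0,0,0,0;0,0,0,0,0,0' 0.004;python3 nudge.py '0,0,0,0,0,0;0,0,0,0,0,0;0,0,0,0,0,0;0,0,0,0,0,0'
```

```text
time: 3.43
ee_pos: [0.6627, 0.069, 0.2825]
tcp_rot: [0.703, 0.712, 0.0, 0.0]
contact_force: [-0.9, -0.6, -0.2]
opening: 0.0854
finger_force: 0.0
time: 4.1
ee_pos: [0.6629, 0.0692, 0.2803]
tcp_rot: [0.703, 0.712, -0.0, -0.0]
contact_force: [3.5, -0.2, 0.3]
opening: 0.0111
finger_force: 59.1
time: 4.43
ee_pos: [0.6629, 0.0692, 0.2803]
tcp_rot: [0.703, 0.712, -0.0, -0.0]
contact_force: [5.9, 0.9, 0.5]
opening: 0.0111
finger_force: 59.1
```

```bash
python3 nudge.py '0,0.0005,-0.001,0,0,0;-0.006,0.0005,-0.001,0,0,0;-0.012,0.0005,-0.001,0,0,0;-0.018,0.0005,-0.001,0,0,0;-0.024,0.0005,-0.001,0,0,0;-0.024,0.0005,-0.001,0,0,0;-0.024,0.0005,-0.001,0,0,0'
```

```text
time: 5.02
ee_pos: [0.6624, 0.045, 0.2803]
tcp_rot: [0.703, 0.712, -0.002, -0.002]
contact_force: [-0.2, 0.1, -4.6]
opening: 0.0114
finger_force: 58.7
```

```bash
python3 nudge.py '0,-0.004,0,0,0,0;0,-0.008,0,0,0,0;0,-0.008,0,0,0,0'
```

```text
time: 5.27
ee_pos: [0.6542, 0.0455, 0.2812]
tcp_rot: [0.702, 0.712, -0.001, -0.001]
contact_force: [0.5, -0.4, -3.9]
opening: 0.011
finger_force: 58.8
```

```bash
python3 nudge.py '0,-0.01,0,0,0,0;0,-0.02,0,0,0,0;0,-0.035,0,0,0,0;0,-0.055,-0.01,0,0,0;0,-0.075,-0.03,0,0,0;0.02,-0.09,-0.05,0,0,0;0.04,-0.1,-0.07,0,0,0;0.04,-0.1,-0.07,0,0,0'
python3 - <<'E'
from h import *
np.set_printoptions(precision=4,suppress=True)
from bench import r
print(togo([.545,.342,.33]),turn(R.from_euler('z',.187).as_matrix()@np.array([[0,1,0],[1,0,0],[0,0,-1.]])),r.get_state()["qpos"])
E
```

```text
time: 5.93
ee_pos: [0.5535, 0.0867, 0.3569]
tcp_rot: [0.702, 0.712, 0.002, 0.001]
contact_force: [1.4, 0.7, -3.5]
opening: 0.011
finger_force: 59.1
[ 0.2554 -0.0048  0.027 ] [ 0.0044 -0.0004 -0.1717] [-0.0787  0.0408  0.248   1.7736  0.0012  1.4769]
```

```bash
python3 nudge.py '0.02,0,0,0,0,0;0.06,0,0,0,0,-0.04;0.1,0,0,0,0,-0.08;0.14,0,0,0,0,-0.12;0.18,0,0,0,0,-0.16;0.22,-0.003,0,0,0,-0.172;0.24,-0.005,0,0,0,-0.172;0.255,-0.005,0,0,0,-0.172'
python3 nudge.py '0,0,0,0,0,0;0,0,0,0,0,0;0,0,0,0,0,0'
python3 - <<'E'
from h import *
np.set_printoptions(precision=4,suppress=True)
from bench import r
def M(th,yaw=.187): return R.from_euler('z',yaw).as_matrix()@R.from_euler('y',-th,degrees=True).as_matrix()@np.array([[0,1,0],[1,0,0],[0,0,-1.]])
lip=np.array([.4956,.3313,.14]);f=-np.array([np.cos(.187),np.sin(.187),0])
for th in(0,25,45,60,72):
    a=np.radians(th);w=lambda p:np.array([p[0]*np.cos(a)+p[1]*np.sin(a),p[1]*np.cos(a)-p[0]*np.sin(a)])
    dd=w((.002,.118))-w((.125,.025))
    p=lip+f*dd[0]+[0,0,dd[1]];print(th,p,togo(p),turn(M(th)))
print(r.get_state()["ee_pos"],r.get_state()["qpos"])
snap("top","top2")
E
```

```text
time: 6.6
ee_pos: [0.5454, 0.3416, 0.3508]
tcp_rot: [0.638, 0.77, -0.001, -0.001]
contact_force: [0.8, -1.4, -4.5]
opening: 0.0112
finger_force: 59.1
time: 6.85
ee_pos: [0.5465, 0.3382, 0.3511]
tcp_rot: [0.639, 0.769, -0.001, -0.001]
contact_force: [-0.1, 0.2, -4.8]
opening: 0.0112
finger_force: 59.1
0 [0.6165 0.3542 0.233 ] [0.0029 0.072  0.118 ] [-0.0022  0.0002 -0.0021]
25 [0.5665 0.3447 0.2763] [0.0027 0.021  0.0748] [-0.4385  0.0007 -0.002 ]
45 [0.5164 0.3352 0.2927] [ 0.0026 -0.03    0.0585] [-0.7876  0.001  -0.0019]
60 [0.4769 0.3278 0.293 ] [ 0.0026 -0.0702  0.0583] [-1.0494  0.0013 -0.0018]
72 [0.446  0.3219 0.2857] [ 0.0025 -0.1016  0.0656] [-1.2588  0.0015 -0.0017]
[0.5465 0.3382 0.3511] [0.351  0.3145 0.5416 1.8001 0.0001 1.7369]
```

View pics/top2.png

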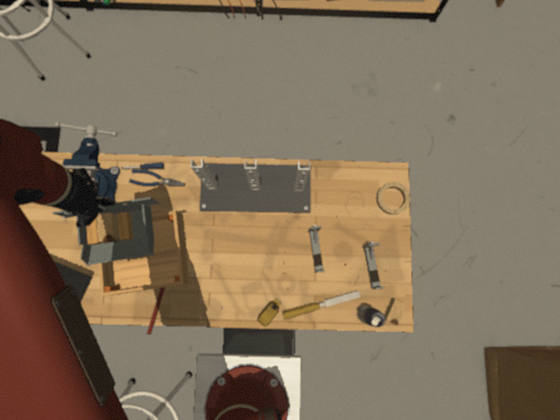

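The tray is now above the box. The rack is free, and two brackets stand at (317,248) and (373,265), with no third one visible. Next I'll tip the tray.

```bash
python3 nudge.py '0.003,0.005,0.02,-0.1,0,0;0.003,0.01,0.04,-0.2,0,0;0.003,0.016,0.06,-0.3,0,0;0.003,0.021,0.074,-0.4,0,0;0.003,0.015,0.072,-0.5,0,0;0.003,0,0.068,-0.6,0,0;0.003,-0.018,0.06,-0.7,0,0;0.003,-0.03,0.058,-0.79,0,0'
python3 - <<'E'
from h import *
np.set_printoptions(precision=4,suppress=True)
from bench import r
def M(th,yaw=.187): return R.from_euler('z',yaw).as_matrix()@R.from_euler('y',-th,degrees=True).as_matrix()@np.array([[0,1,0],[1,0,0],[0,0,-1.]])
for th,p in((45,[.5164,.3352,.2927]),(60,[.4769,.3278,.293]),(72,[.446,.3219,.2857])): print(th,togo(p),turn(M(th)))
print(r.get_state()["ee_pos"],r.get_state()["qpos"])
E
```

```text
time: 7.57
ee_pos: [0.5224, 0.336, 0.2921]
tcp_rot: [0.604, 0.727, 0.252, 0.21]
contact_force: [-0.6, -0.2, -3.0]
opening: 0.0114
finger_force: 59.7
45 [ 0.0003 -0.0044 -0.0042] [-0.1172  0.0031 -0.0012]
60 [ 0.0003 -0.0357 -0.0294] [-0.379   0.0032 -0.0008]
72 [ 0.0002 -0.065  -0.0431] [-0.5884  0.0033 -0.0005]
[0.5224 0.336  0.2921] [ 0.4366 -0.6152 -0.5842  0.9494 -0.1566  1.7698]
```

```bash
python3 nudge.py '0,-0.007,-0.007,-0.14,0.003,0;0,-0.015,-0.014,-0.22,0.003,0;0,-0.025,-0.022,-0.3,0.003,0;0,-0.035,-0.029,-0.38,0.003,0;0,-0.045,-0.034,-0.45,0.003,0;0,-0.055,-0.039,-0.52,0.003,0;0,-0.064,-0.043,-0.58,0.003,0;0,-0.064,-0.043,-0.58,0.003,0'
python3 nudge.py '0,0,0,0,0,0;0,0,0,0,0,0;0,0,0,0,0,0;0,0,0,0,0,0'
python3 - <<'E'
from h import *
np.set_printoptions(precision=4,suppress=True)
from bench import r
s=r.get_state();print(s["qpos"],R.from_quat(s["tcp_rot"]).as_matrix()[:,2])
snap("top","top3");snap("side","side3")
a=np.hstack([cv2.resize(cv2.imread(f"pics/{n}3.png"),(400,300)) for n in("top","side")]);cv2.imwrite("pics/b3.png",a)
E
```

```text
time: 8.23
ee_pos: [0.5148, 0.417, 0.284]
tcp_rot: [0.524, 0.62, 0.444, 0.379]
contact_force: [-0.2, 1.3, -0.5]
opening: 0.0112
finger_force: 63.3
time: 8.57
ee_pos: [0.5139, 0.4147, 0.2765]
tcp_rot: [0.526, 0.623, 0.439, 0.377]
contact_force: [0.3, -0.0, -3.6]
opening: 0.0112
finger_force: 63.4
[ 0.7    -0.8415 -1.0957  0.1334 -0.5072  1.7572] [ 0.9319  0.1498 -0.3303]
```

View pics/b3.png

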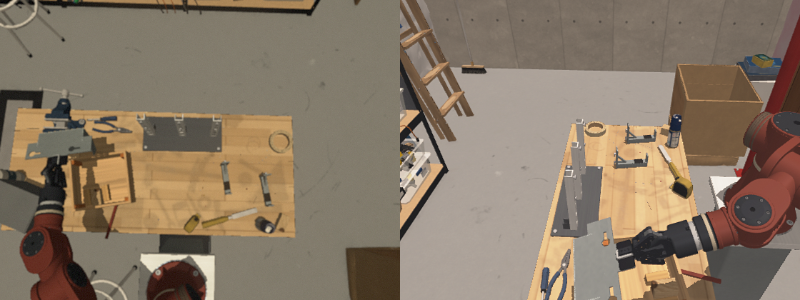

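The arm reached its joint limits and drifted to the left. I'll check whether the offcuts landed in the box.

```bash
python3 - <<'E'
import cv2,numpy as np
t=cv2.imread("pics/top3.png")[150:320,0:210];s=cv2.imread("pics/side3.png")[250:420,220:480]
cv2.imwrite("pics/c3.png",np.hstack([cv2.resize(t,None,fx=2.2,fy=2.2,interpolation=2)[:,:340*10],cv2.resize(s,None,fx=1.3,fy=2.2,interpolation=2)])[:, :800])
E
```

```text
(no output)
```

View pics/c3.png

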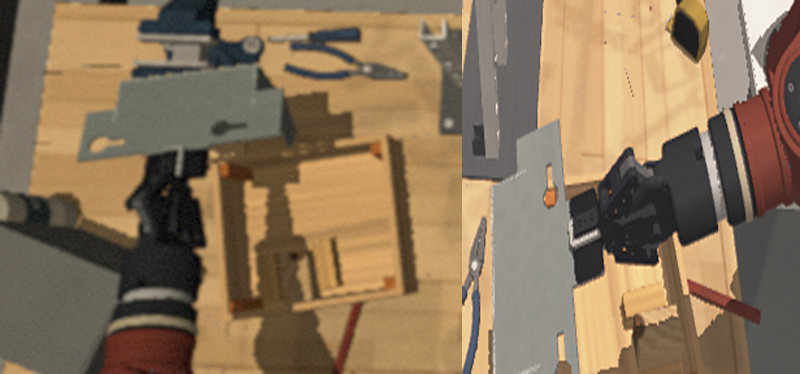

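```bash
python3 nudge.py '-0.01,0.015,0,0.05,0,0;-0.02,0.035,0.005,0.12,0,0;-0.03,0.055,0.01,0.2,0,0;-0.04,0.075,0.01,0.3,0,0;-0.04,0.085,0.01,0.4,0,0;-0.04,0.095,0.01,0.5,0,0;-0.04,0.1,0.01,0.6,0,0;-0.04,0.1,0.01,0.7,0,0'
python3 - <<'E'
from h import *
np.set_printoptions(precision=4,suppress=True)
from bench import r
s=r.get_state();print(s["qpos"],R.from_quat(s["tcp_rot"]).as_matrix())
snap("top","top4");snap("side","side4")
t=cv2.imread("pics/top4.png")[150:320,40:250];s=cv2.imread("pics/side4.png")[220:420,200:430]
cv2.imwrite("pics/c4.png",np.hstack([cv2.resize(t,(430,350),interpolation=2),cv2.resize(s,(370,350),interpolation=2)]))
E
```

```text
time: 9.33
ee_pos: [0.5624, 0.3835, 0.3714]
tcp_rot: [0.624, 0.736, 0.199, 0.173]
contact_force: [1.8, 0.3, -3.5]
opening: 0.0114
finger_force: 63.2
[ 0.4789 -0.2186 -0.0798  1.1992 -0.1646  1.8424] [[-0.1618  0.8489  0.5032]
 [ 0.9868  0.1426  0.0767]
 [-0.0067  0.509  -0.8608]]
```

View pics/c4.png

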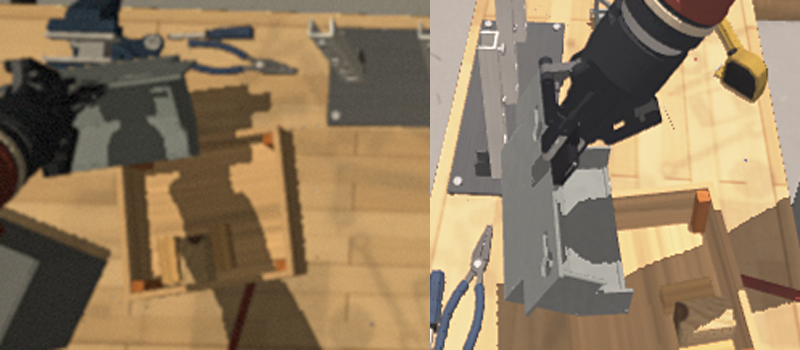

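The tray is empty. At least two battens and a block are visible in the box, and nothing lies outside it. Next I'll bring the tray upright and set it down on the bench.

```bash
python3 nudge.py '-0.01,0,-0.01,0.12,0,0;-0.03,0,-0.02,0.24,0,0;-0.05,0,-0.03,0.36,0,0;-0.07,0,-0.03,0.48,0,0;-0.1,0,-0.03,0.535,0,0;-0.13,0,-0.03,0.535,0,0;-0.16,0,-0.03,0.535,0,0;-0.16,0,-0.03,0.535,0,0'
python3 - <<'E'
from h import *
np.set_printoptions(precision=4,suppress=True)
print(togo([.475,.05,.25]),turn(np.array([[0,1,0],[1,0,0],[0,0,-1.]])))
E
```

```text
time: 10.1
ee_pos: [0.5748, 0.2189, 0.3943]
tcp_rot: [0.648, 0.761, -0.003, 0.005]
contact_force: [0.4, -0.3, -3.3]
opening: 0.0116
finger_force: 63.1
[-0.1491 -0.1259  0.1457] [0.0034 0.0113 0.1603]
```

```bash
python3 nudge.py '-0.03,-0.02,0.01,0.003,0.01,0.03;-0.06,-0.04,0.03,0.003,0.01,0.06;-0.09,-0.06,0.05,0.003,0.01,0.09;-0.12,-0.09,0.08,0.003,0.01,0.12;-0.149,-0.12,0.11,0.003,0.01,0.16;-0.149,-0.126,0.14,0.003,0.01,0.16;-0.149,-0.126,0.146,0.003,0.01,0.16;-0.149,-0.126,0.146,0.003,0.01,0.16'
python3 nudge.py '0,0,0,0,0,0;0,0,0,0,0,0;0,0,0,0,0,0'
python3 - <<'E'
from h import *
np.set_printoptions(precision=4,suppress=True)
print(togo([.475,.05,.125]),turn(np.array([[0,1,0],[1,0,0],[0,0,-1.]])))
d=snap("side","side5")
t=snap("top","top5")
# wood in box: brightness/hue
c=t["img"][205:300,90:195];cv2.imwrite("pics/c5.png",np.hstack([cv2.resize(c,(380,345),interpolation=2),cv2.resize(d["img"][150:420,180:460],(358,345),interpolation=2)]))
E
```

```text
time: 10.77
ee_pos: [0.47, 0.0546, 0.2462]
tcp_rot: [0.706, 0.708, -0.001, -0.002]
contact_force: [0.5, -0.1, -3.6]
opening: 0.0115
finger_force: 63.1
time: 11.02
ee_pos: [0.4743, 0.0553, 0.2532]
tcp_rot: [0.705, 0.709, 0.001, 0.001]
contact_force: [1.5, -1.0, -3.5]
opening: 0.0114
finger_force: 63.1
[-0.0055  0.0003  0.1282] [ 0.003  -0.0009  0.0048]
```

View pics/c5.png

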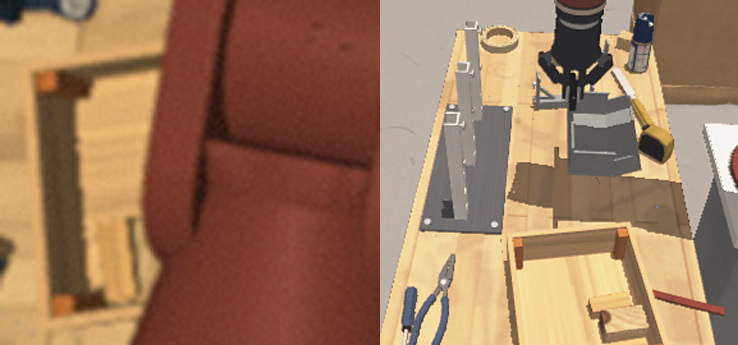

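The offcuts are in the box. The weight on the tool also dropped by about 1.1 N, which is what the three pieces weigh together. Now I'll lower the tray.

```bash
python3 nudge.py '-0.005,0,0.03,0.003,0,0.005;-0.005,0,0.06,0.003,0,0.005;-0.005,0,0.09,0.003,0,0.005;-0.005,0,0.115,0.003,0,0.005;-0.005,0,0.125,0.003,0,0.005;-0.005,0,0.13,0.003,0,0.005;-0.005,0,0.13,0.003,0,0.005;-0.005,0,0.13,0.003,0,0.005'
python3 nudge.py '0,0,0.002,0,0,0;0,0,0.004,0,0,0;0,0,0.006,0,0,0;0,0,0.006,0,0,0'
```

```text
time: 11.78
ee_pos: [0.4738, 0.0502, 0.1229]
tcp_rot: [0.708, 0.707, -0.0, -0.001]
contact_force: [-1.2, 0.7, -2.7]
opening: 0.0114
finger_force: 63.2
time: 12.12
ee_pos: [0.4738, 0.0503, 0.1168]
tcp_rot: [0.707, 0.707, 0.0, -0.001]
contact_force: [-0.8, 3.0, 4.6]
opening: 0.0114
finger_force: 64.4
```

```bash
python3 nudge.py '0,0,0,0,0,0;0,0,0,0,0,0;0,0,0,0,0,0;0,0,0,0,0,0;0,0,0,0,0,0;0,0,0,0,0,0;0,0,0,0,0,0' 0.085
python3 nudge.py '0,0,-0.02,0,0,0;0,0,-0.05,0,0,0;0,0,-0.09,0,0,0;0,0,-0.13,0,0,0;0,0,-0.17,0,0,0;0,0,-0.2,0,0,0;0,0,-0.22,0,0,0;0,0,-0.22,0,0,0'
python3 - <<'E'
from h import *
np.set_printoptions(precision=4,suppress=True)
t=snap("top","top6");s=snap("side","side6")
for nm,d in(("t",t),("s",s)):
    g=d["img"]; m=cv2.inRange(g,(0,0,0),(75,75,75))
    n,l,st,ce=cv2.connectedComponentsWithStats(m)
    for i in range(1,n):
        p=onz(d,ce[i],.025)
        if 15<st[i,4]<120 and .3<p[0]<.6 and -.6<p[1]<0: print(nm,st[i],ce[i],p)
t=cv2.imread("pics/top6.png")[140:300,200:420];s=cv2.imread("pics/side6.png")[160:420,180:400]
cv2.imwrite("pics/c6.png",np.hstack([cv2.resize(t,(480,349),interpolation=2),cv2.resize(s,(295,349),interpolation=2)]))
E
```

```text
time: 12.7
ee_pos: [0.4727, 0.0503, 0.1151]
tcp_rot: [0.708, 0.707, -0.001, -0.002]
contact_force: [0.1, -0.6, 0.4]
opening: 0.0851
finger_force: 0.0
time: 13.37
ee_pos: [0.475, 0.0496, 0.3399]
tcp_rot: [0.708, 0.707, 0.001, 0.0]
contact_force: [-0.4, 0.3, 0.8]
opening: 0.0851
finger_force: 0.0
t [314 255   7  10  53] [317.1698 259.717 ] [ 0.4462 -0.2056  0.025 ]
t [370 271   8  11  65] [373.6    275.9385] [ 0.401  -0.3822  0.025 ]
s [328 223  12   6  60] [333.4833 225.1333] [ 0.4472 -0.201   0.025 ]
```

View pics/c6.png

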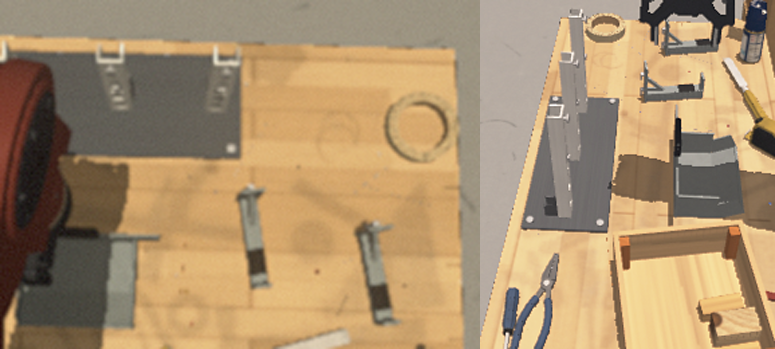

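The tray stands upright on the bench with its mouth toward the robot. The brackets are where they were, at (317,260) and (374,276) in the full top view. Now for a wrist look at bracket0.

```bash
python3 nudge.py '-0.03,0,0,0,0,-0.12;-0.06,0,0,0,0,-0.24;-0.1,0,0,0,0,-0.36;-0.14,0,0,0,0,-0.48;-0.18,0,0,0,0,-0.6;-0.22,-0.01,0,0,0,-0.72;-0.25,-0.015,0,0,0,-0.84;-0.25,-0.015,0,0,0,-0.96'
python3 nudge.py '0,0,0,0,0,-0.12;0,0,0.02,0,0,-0.24;0,0,0.04,0,0,-0.36;0,0,0.06,0,0,-0.48;0,0,0.08,0,0,-0.62;0,0,0.09,0,0,-0.7;0,0,0.09,0,0,-0.7;0,0,0.09,0,0,-0.7'
python3 nudge.py '0,0,0,0,0,0;0,0,0,0,0,0;0,0,0,0,0,0'
python3 - <<'E'
from h import *
np.set_printoptions(precision=4,suppress=True)
d=snap("wrist","w7");np.save("w7T.npy",d["T"]);print(d["cx"],d["cy"])
E
```

```text
time: 14.13
ee_pos: [0.4569, -0.2044, 0.3321]
tcp_rot: [0.32, 0.947, 0.0, -0.004]
contact_force: [0.5, 0.2, -0.4]
opening: 0.0852
finger_force: 0.0
time: 14.8
ee_pos: [0.4573, -0.1994, 0.2433]
tcp_rot: [-0.022, 1.0, 0.002, -0.003]
contact_force: [0.3, 0.4, -0.1]
opening: 0.0849
finger_force: 0.0
time: 15.05
ee_pos: [0.4583, -0.2002, 0.2456]
tcp_rot: [-0.023, 1.0, 0.001, -0.002]
contact_force: [-0.2, -0.3, -0.2]
opening: 0.0848
finger_force: 0.0
282.55625783716056 204.56716151157542
```

View pics/w7.png

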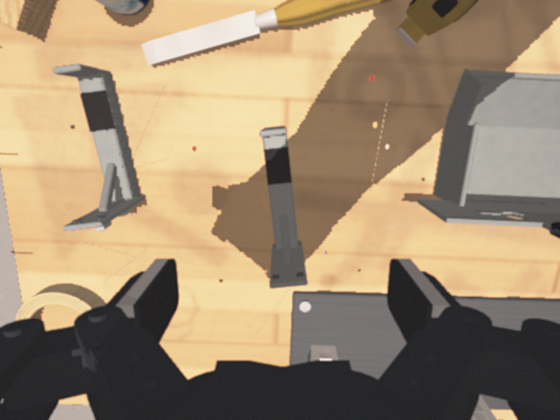

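Bracket0's plate top edge is at (271–306, 285) and its patch at (278,166). Bracket1's patch is at (98,110), with its plate top edge running from (66,228) to (143,198).

```bash
python3 - <<'E'
from h import *
np.set_printoptions(precision=4,suppress=True)
from bench import r
d=r.snapshot("wrist");d["T"]=np.load("w7T.npy");g=cv2.imread("pics/w7.png")
for nm,(x0,x1,y0,y1) in(("b0",(255,300,145,190)),("b1",(75,125,85,135))):
    m=cv2.inRange(g[y0:y1,x0:x1],(0,0,0),(55,55,55));n,l,st,ce=cv2.connectedComponentsWithStats(m);i=1+np.argmax(st[1:,4])
    c=max(cv2.findContours((l==i).astype(np.uint8),0,2)[0],key=cv2.contourArea);q=cv2.boxPoints(cv2.minAreaRect(c))+[x0,y0]
    print(nm,"patch",st[i],ce[i]+[x0,y0]);w=np.array([onz(d,p,.025) for p in q]);print(w,w.mean(0))
for k,p in dict(pl_l=(271,287),pl_r=(306,284),stop_l=(262,131),stop_r=(285,127),).items(): print("b0",k,onz(d,p,.1 if k[0]=='p' else .06))
for p in((66,229),(143,200)): print("b1 plate",onz(d,p,.1))
E
```

```text
b0 patch [ 12   3  24  36 658] [278.4787 167.3009]
[[ 0.4312 -0.22    0.025 ]
 [ 0.4279 -0.1981  0.025 ]
 [ 0.4622 -0.1928  0.025 ]
 [ 0.4656 -0.2153  0.025 ]] [ 0.4467 -0.2066  0.025 ]Traceback (most recent call last):
  File "<stdin>", line 6, in <module>
    return _wrapfunc(a, 'argmax', axis=axis, out=out, **kwds)
    return bound(*args, **kwds)
ValueError: attempt to get argmax of an empty sequence
```

```bash
python3 - <<'E'
from h import *
np.set_printoptions(precision=4,suppress=True)
from bench import r
d=r.snapshot("wrist");d["T"]=np.load("w7T.npy");g=cv2.imread("pics/w7.png")
for k,p in dict(pl_l=(271,287),pl_r=(306,284),stop_l=(262,131),stop_r=(285,127),).items(): print("b0",k,onz(d,p,.1 if k[0]=='p' else .06))
for uv in ((270,184),(292,182),(273,215),(296,213)): print("armedge",onz(d,uv,.025))
gg=g.max(2)
for v in(160,200,230,255,270): print(v,gg[v,258:310])
print(gg[270:300,280])
E
```

```text
b0 pl_l [ 0.5426 -0.2073  0.1   ]
b0 pl_r [ 0.5384 -0.1767  0.1   ]
b0 stop_l [ 0.4107 -0.2214  0.06  ]
b0 stop_r [ 0.4063 -0.201   0.06  ]
armedge [ 0.4659 -0.2134  0.025 ]
armedge [ 0.4628 -0.1909  0.025 ]
armedge [ 0.4991 -0.2091  0.025 ]
armedge [ 0.4958 -0.185   0.025 ]
160 [244 244 244 244 245 247 229 143  72  47  49  48  47  41  37  41  37  38
  38  39  40  38  40  41  40  39  40  41  36  38  56  98 137 150 149 148
 148 148 147 149 149 147 148 147 146 147 146 145 148 149 148 148]
200 [136 140 139 140 140 140 138 141 139 141 138 126 107 100 100 103 104 104
 104 102 103 102 103 102 101 103 100 102 100 103 102 103 103  99 100 110
 123 127 125 126 126 123 125 123 124 123 123 124 123 126 126 127]
230 [140 138 140 139 140 138 140 138 138 138 138 139 140 140 135 118 102  99
 102 102 101  98  96  94  96  95  98  95  95  96  96 100 100 101 102  99
 100 100 112 131 139 139 136 138 139 139 139 140 139 138 138 139]
255 [139 140 139 139 139 139 139 138 139 139 140 139 134 115  99  89  91  89
  89  92  92  92  90  89  88  92  95  95  95  95  96  93  92  89  90  92
  92  92  91  91  89  91  92  91  95 112 133 141 142 138 139 152]
270 [241 242 242 242 238 229 209 197 196 167 144 133 112  94  90  89  91  89
  91  90  90  90  89  90  90  91  90  91  89  88  88  89  89  91  91  90
  91  92  92  93  94  93  91  93  92  88 100 173 237 244 242 242]
[ 89  88  88  90  89  89  87  87  90  90  90  92  94  99 100 100 116 190
 245 247 245 245 244 245 244 244 244 244 244 243]
```

```bash
python3 nudge.py '-0.03,0.03,-0.03,0,0,0;-0.06,0.06,-0.06,0,0,0;-0.09,0.09,-0.09,0,0,0;-0.1,0.11,-0.12,0,0,0;-0.1,0.13,-0.16,0,0,0;-0.1,0.13,-0.175,0,0,0;-0.1,0.13,-0.175,0,0,0'
python3 nudge.py '0,0,0,0,0,0.046;0,0,0,0,0,0.046;0,0,0,0,0,0.046;0,0,0,0,0,0.046'
python3 - <<'E'
from h import *
np.set_printoptions(precision=4,suppress=True)
d=snap("wrist","w8");np.save("w8T.npy",d["T"])
cv2.imwrite("pics/w8c.png",cv2.resize(d["img"][200:400,170:400],None,fx=3,fy=3,interpolation=2))
E
```

```text
time: 15.78
ee_pos: [0.5541, -0.0636, 0.428]
tcp_rot: [-0.025, 1.0, -0.001, 0.003]
contact_force: [-0.5, -1.1, 0.6]
opening: 0.0853
finger_force: 0.0
time: 16.12
ee_pos: [0.5524, -0.066, 0.419]
tcp_rot: [-0.001, 1.0, 0.001, -0.003]
contact_force: [-0.1, 1.6, -0.2]
opening: 0.0851
finger_force: 0.0
```

View pics/w8c.png

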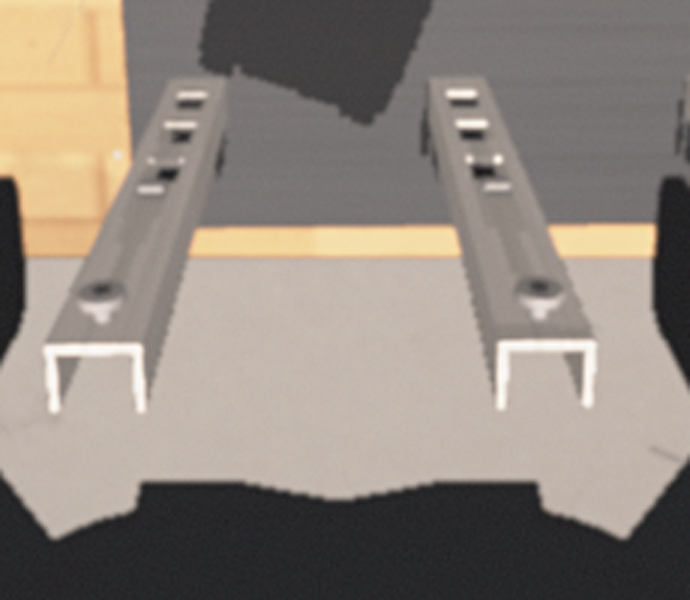

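The right upright's top front edge runs (45–144, 346) in the crop and its base (168–228, 78). For the middle one these are (498–595, 343) and (428–487, 77).

```bash
python3 - <<'E'
from h import *
np.set_printoptions(precision=4,suppress=True)
from bench import r
d=r.snapshot("wrist");d["T"]=np.load("w8T.npy")
f=lambda u,v:(170+u/3-.33,200+v/3-.33)
for n,p,z in(("Rt",(45,346),.266),("Rt",(144,346),.266),("Mt",(498,343),.266),("Mt",(595,343),.266),("Rb",(168,78),.008),("Rb",(228,78),.008),("Mb",(428,77),.008),("Mb",(487,77),.008),("Rstudhead",(101,289),.250),("Mstud",(540,288),.25)):
    print(n,onz(d,f(*p),z))
print(turn(R.from_euler('z',.145).as_matrix()@np.array([[-1,0,0],[0,1,0],[0,0,-1.]])),togo([.4668,-.2028,.15]))
E
```

```text
Rt [ 0.6686 -0.157   0.266 ]
Rt [ 0.6686 -0.1265  0.266 ]
Mt [ 0.6676 -0.0174  0.266 ]
Mt [0.6676 0.0125 0.266 ]
Rb [ 0.6677 -0.1588  0.008 ]
Rb [ 0.6677 -0.1262  0.008 ]
Mb [ 0.6671 -0.0174  0.008 ]
Mb [0.6671 0.0147 0.008 ]
Rstudhead [ 0.6581 -0.1426  0.25  ]
Mstud [ 0.6578 -0.002   0.25  ]
[ 0.0026 -0.0053 -0.1438] [ 0.0843 -0.1374  0.2693]
```

```bash
python3 nudge.py '0.02,-0.03,0.01,0,0,-0.07;0.04,-0.06,0.03,0,-0.005,-0.144;0.06,-0.09,0.05,0,-0.005,-0.144;0.075,-0.115,0.08,0,-0.005,-0.144;0.084,-0.137,0.11,0,-0.005,-0.144;0.084,-0.137,0.15,0,-0.005,-0.144;0.084,-0.137,0.19,0,-0.005,-0.144;0.084,-0.137,0.23,0,-0.005,-0.144'
python3 nudge.py '0,0,0.04,0,0,0;0,0,0.04,0,0,0;0,0,0.04,0,0,0;0,0,0.04,0,0,0'
python3 - <<'E'
from h import *
np.set_printoptions(precision=4,suppress=True)
s=snap("side");m=cv2.inRange(s["img"][215:232,322:345],(0,0,0),(75,75,75));print(m.sum()/255,cv2.moments(m)["m10"]/max(1,cv2.moments(m)["m00"]))
print(turn(R.from_euler('z',.145).as_matrix()@np.array([[-1,0,0],[0,1,0],[0,0,-1.]])),togo([.4668,-.2028,.013]))
E
```

```text
time: 16.88
ee_pos: [0.467, -0.2028, 0.1878]
tcp_rot: [-0.072, 0.997, 0.001, 0.0]
contact_force: [0.7, -0.4, 0.3]
opening: 0.0853
finger_force: 0.0
time: 17.22
ee_pos: [0.4684, -0.2029, 0.1523]
tcp_rot: [-0.072, 0.997, 0.0, 0.001]
contact_force: [0.5, 0.5, 0.2]
opening: 0.0853
finger_force: 0.0
69.0 11.173913043478262
[-0.0008  0.0036  0.0001] [0.0026 0.001  0.1401]
```

```bash
python3 nudge.py '0.002,0.001,0.04,0,0.002,0;0.002,0.001,0.08,0,0.002,0;0.002,0.001,0.11,0,0.002,0;0.002,0.001,0.13,0,0.002,0;0.002,0.001,0.138,0,0.002,0;0.002,0.001,0.138,0,0.002,0;0.002,0.001,0.138,0,0.002,0'
python3 nudge.py '0,0,0,0,0,0;0,0,0,0,0,0;0,0,0,0,0,0;0,0,0,0,0,0;0,0,0,0,0,0;0,0,0,0,0,0;0,0,0,0,0,0;0,0,0,0,0,0' 0.015
```

```text
time: 17.85
ee_pos: [0.4671, -0.2024, 0.0142]
tcp_rot: [-0.072, 0.997, 0.0, 0.0]
contact_force: [-0.2, -0.2, 0.4]
opening: 0.085
finger_force: 0.0
time: 18.52
ee_pos: [0.4661, -0.2016, 0.0125]
tcp_rot: [-0.072, 0.997, 0.001, -0.0]
contact_force: [-0.8, -0.5, 5.3]
opening: 0.0238
finger_force: 60.8
```

```bash
python3 nudge.py '0,0,-0.03,0,0,0;-0.02,0,-0.07,0,0,0.02;-0.05,0,-0.11,0,0,0.05;-0.08,0.02,-0.14,0,0,0.08;-0.09,0.05,-0.14,0,0,0.11;-0.1,0.09,-0.14,0,0,0.138;-0.1,0.12,-0.14,0,0,0.138;-0.1,0.12,-0.14,0,0,0.138'
python3 nudge.py '0,0,0,0,0,0;0,0,0,0,0,0;0,0,0,0,0,0;0,0,0,0,0,0'
python3 - <<'E'
from h import *
np.set_printoptions(precision=4,suppress=True)
d=snap("wrist","w9");np.save("w9T.npy",d["T"])
print(turn(R.from_euler('z',.007).as_matrix()@np.array([[-1,0,0],[0,1,0],[0,0,-1.]])),togo([.5665,-.0022,.0765]))
cv2.imwrite("pics/w9c.png",cv2.resize(d["img"][200:400,170:400],None,fx=3,fy=3,interpolation=2))
E
```

```text
time: 19.18
ee_pos: [0.5468, -0.0631, 0.1516]
tcp_rot: [-0.006, 1.0, 0.002, -0.002]
contact_force: [-1.0, 0.1, -3.4]
opening: 0.0238
finger_force: 59.9
time: 19.52
ee_pos: [0.5474, -0.0694, 0.1516]
tcp_rot: [-0.003, 1.0, 0.001, -0.001]
contact_force: [-0.1, 0.7, -1.6]
opening: 0.0241
finger_force: 59.9
[ 0.0021 -0.0019 -0.0016] [-0.0196  0.0669  0.0752]
```

View pics/w9c.png

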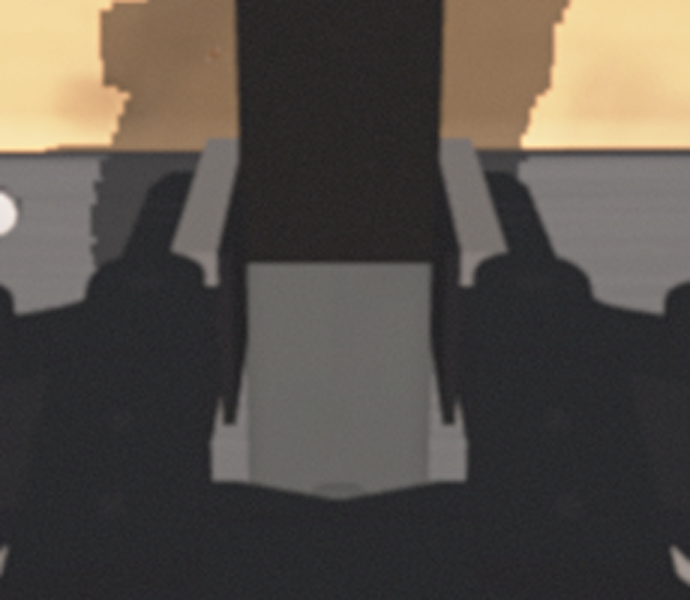

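The bracket's arm is centred between the fingers and square to the tool, with the patch's rear edge at crop (340,262). That uses up my picture views, so from here I'll work from numbers only.

```bash
python3 - <<'E'
from h import *
np.set_printoptions(precision=4,suppress=True)
from bench import r
d=r.snapshot("wrist");d["T"]=np.load("w9T.npy")
p=onz(d,(170+340/3-.33,200+262/3-.33),.164);print(p,p[0]-.5474)
# old image w7: patch rear edge at centre
d["T"]=np.load("w7T.npy");print(onz(d,(281,182.5),.025))
E
python3 nudge.py '0,0.03,0,0.002,-0.002,0;0,0.06,0.02,0.002,-0.002,0;0,0.067,0.05,0.002,-0.002,0;-0.01,0.067,0.07,0.002,-0.002,0;-0.019,0.067,0.075,0.002,-0.002,0;-0.019,0.067,0.075,0.002,-0.002,0;-0.019,0.067,0.075,0.002,-0.002,0;-0.019,0.067,0.075,0.002,-0.002,0'
python3 - <<'E'
from h import *
np.set_printoptions(precision=4,suppress=True)
from bench import r
print(turn(R.from_euler('z',.007).as_matrix()@np.array([[-1,0,0],[0,1,0],[0,0,-1.]])),togo([.5665,-.0022,.0765]),r.get_state()["contact_force"])
s=snap("side","side10");t=snap("top","top10")
# expected plate corner positions in side view & local gray profiles
for nm,q in(("plate top rear L",(.642,.015,.164)),("plate bottom rear L",(.642,.015,.064)),("stop top front L",(.507,.0103,.124)),("arm bottom front",(.507,.0103,.064))): print(nm,proj(s,q),proj(t,q))
E
```

```text
[ 0.5463 -0.0702  0.164 ] -0.0010593198349209132
[ 0.4638 -0.2022  0.025 ]
time: 20.28
ee_pos: [0.5661, -0.0016, 0.0778]
tcp_rot: [-0.003, 1.0, -0.0, 0.001]
contact_force: [-0.3, 0.5, -2.0]
opening: 0.0237
finger_force: 59.9
[-0.0001  0.0012 -0.0007] [-0.0004 -0.0006  0.0013] [-0.2894  0.4579 -1.9775]
plate top rear L [260.4957 237.2893] [245.9014 186.3076]
plate bottom rear L [262.0373 265.0237] [248.3608 193.7658]
stop top front L [313.9612 249.7189] [246.6005 235.0451]
arm bottom front [313.1555 266.0166] [248.0684 237.1201]
```

```bash
python3 nudge.py '-0.004,-0.0005,0.001,0,0,0;-0.008,-0.0005,0.0013,0,0,0;-0.012,-0.0005,0.0013,0,0,0;-0.016,-0.0005,0.0013,0,0,0;-0.018,-0.0005,0.0013,0,0,0;-0.018,-0.0005,0.0013,0,0,0'
python3 nudge.py '-0.002,0,0,0,0,0;-0.004,0,0,0,0,0;-0.004,0,0,0,0,0'
```

```text
time: 20.88
ee_pos: [0.5844, -0.0015, 0.0756]
tcp_rot: [-0.004, 1.0, 0.0, 0.0]
contact_force: [0.4, -0.2, -2.4]
opening: 0.0234
finger_force: 60.0
time: 21.13
ee_pos: [0.5877, -0.0013, 0.0754]
tcp_rot: [-0.004, 1.0, 0.0, -0.0]
contact_force: [-3.5, -0.2, -2.2]
opening: 0.024
finger_force: 60.0
```

```bash
python3 nudge.py '-0.001,0,0,0,0,0;-0.002,0,0,0,0,0;-0.002,0,0,0,0,0'; python3 nudge.py '-0.001,0,0,0,0,0;-0.002,0,0,0,0,0;-0.002,0,0,0,0,0'
```

```text
time: 21.38
ee_pos: [0.5896, -0.0013, 0.0754]
tcp_rot: [-0.003, 1.0, 0.0, -0.0]
contact_force: [-3.7, 0.1, -2.5]
opening: 0.0237
finger_force: 59.9
time: 21.63
ee_pos: [0.5899, -0.0013, 0.0752]
tcp_rot: [-0.003, 1.0, -0.0, -0.002]
contact_force: [-13.5, -0.6, 3.5]
opening: 0.0237
finger_force: 60.7
```

```bash
python3 nudge.py '0.001,0,0,0,0,0;0.0015,0,0.003,0,0,0;0.0015,0,0.006,0,0,0;0.0015,0,0.009,0,0,0;0.0015,0,0.009,0,0,0'; python3 nudge.py '0,0,0.002,0,0,0;0,0,0.004,0,0,0;0,0,0.004,0,0,0'
```

```text
time: 22.05
ee_pos: [0.5899, -0.0014, 0.0663]
tcp_rot: [-0.003, 1.0, 0.0, -0.0]
contact_force: [-6.2, 1.1, -1.0]
opening: 0.0236
finger_force: 60.2
time: 22.3
ee_pos: [0.5899, -0.0014, 0.0625]
tcp_rot: [-0.003, 1.0, -0.0, -0.0]
contact_force: [-5.3, -0.0, -0.5]
opening: 0.0234
finger_force: 60.2
```

```bash
python3 nudge.py '0,0,0.001,0,0,0;0,0,0.002,0,0,0;0,0,0.002,0,0,0'; python3 nudge.py '0,0,0.001,0,0,0;0,0,0.002,0,0,0;0,0,0.002,0,0,0'
```

```text
time: 22.55
ee_pos: [0.5899, -0.0015, 0.0614]
tcp_rot: [-0.003, 1.0, -0.0, -0.0]
contact_force: [-10.6, -0.0, 7.5]
opening: 0.0236
finger_force: 61.3
time: 22.8
ee_pos: [0.5897, -0.0015, 0.0597]
tcp_rot: [-0.003, 1.0, -0.0, -0.0]
contact_force: [-12.9, -0.6, 9.9]
opening: 0.0239
finger_force: 61.8
```

```bash
python3 nudge.py '0,0,-0.001,0,0,0;0.0003,0,-0.002,0,0,0;0.0006,0,-0.003,0,0,0;0.0006,0,-0.003,0,0,0'; python3 nudge.py '0,0,-0.001,0,0,0;0,0,-0.002,0,0,0;0,0,-0.002,0,0,0'
```

```text
time: 23.13
ee_pos: [0.5897, -0.0015, 0.0618]
tcp_rot: [-0.003, 1.0, -0.0, 0.0]
contact_force: [-2.9, -0.3, -2.6]
opening: 0.0239
finger_force: 60.1
time: 23.38
ee_pos: [0.5894, -0.0013, 0.0631]
tcp_rot: [-0.003, 1.0, 0.0, -0.0]
contact_force: [-1.5, 0.0, -7.3]
opening: 0.0236
finger_force: 59.4
```

```bash
python3 nudge.py '0,0,-0.001,0,0,0;0,0,-0.0015,0,0,0;0,0,-0.0015,0,0,0'; python3 nudge.py '0,0,0.001,0,0,0;0,0,0.002,0,0,0;0,0,0.003,0,0,0;0,0,0.003,0,0,0'
```

```text
time: 23.63
ee_pos: [0.5892, -0.0012, 0.0644]
tcp_rot: [-0.003, 1.0, 0.0, -0.001]
contact_force: [-1.6, 0.0, -11.4]
opening: 0.0237
finger_force: 59.4
time: 23.97
ee_pos: [0.59, -0.0014, 0.063]
tcp_rot: [-0.004, 1.0, -0.0, 0.0]
contact_force: [-5.1, 0.2, -0.4]
opening: 0.0238
finger_force: 60.7
```

```bash
python3 nudge.py '0,0,0.001,0,0,0;0,0,0.002,0,0,0;0,0,0.003,0,0,0;0,0,0.003,0,0,0'; python3 nudge.py '0,0,0,0,0,0;0,0,0,0,0,0;0,0,0,0,0,0;0,0,0,0,0,0;0,0,0,0,0,0;0,0,0,0,0,0;0,0,0,0,0,0;0,0,0,0,0,0' 0.085;python3 nudge.py '0,0,-0.02,0,0,0;0,0,-0.05,0,0,0;0,0,-0.09,0,0,0;0.03,-0.02,-0.13,0,0,0;0.06,-0.05,-0.17,0,0,0;0.08,-0.09,-0.2,0,0,0;0.09,-0.12,-0.22,0,0,0;0.1,-0.15,-0.22,0,0,0'
python3 - <<'E'
from h import *
np.set_printoptions(precision=4,suppress=True)
s=snap("side","side11");t=snap("top","top11")
# bracket on seat1: predicted vs local patch detection
for nm,q in(("patch",(.667-.0954,-.0022,.075)),("plate top",(.667,.0148,.15)),("stop top",(.532,.011,.11)),("b1 patch",(.401,-.381,.025))): print(nm,proj(s,q),proj(t,q))
for nm,d in(("t",t),("s",s)):
    m=cv2.inRange(d["img"],(0,0,0),(75,75,75));n,l,st,ce=cv2.connectedComponentsWithStats(m)
    for i in range(1,n):
        p=onz(d,ce[i],.05)
        if 15<st[i,4]<120 and .3<p[0]<.66 and -.6<p[1]<.1: print(nm,st[i],ce[i],p,onz(d,ce[i],.025),onz(d,ce[i],.075))
E
```

```text
time: 24.3
ee_pos: [0.5899, -0.0015, 0.0608]
tcp_rot: [-0.004, 1.0, -0.0, 0.0]
contact_force: [-10.6, 1.3, 5.1]
opening: 0.0236
finger_force: 61.7
time: 24.97
ee_pos: [0.5898, -0.0014, 0.0591]
tcp_rot: [-0.003, 1.0, 0.0, 0.0]
contact_force: [0.3, 0.2, -1.5]
opening: 0.085
finger_force: 0.0
time: 25.63
ee_pos: [0.4981, -0.1334, 0.2756]
tcp_rot: [-0.004, 1.0, -0.001, 0.002]
contact_force: [0.7, -0.7, 0.4]
opening: 0.0854
finger_force: 0.0
patch [288.979  258.5978] [252.7958 215.7572]
plate top [250.8928 240.8938] [246.707  179.0097]
stop top [304.0341 253.3911] [247.0762 227.0743]
b1 patch [346.2833 190.3695] [373.2295 275.921 ]
t [250 206  10  16  86] [254.     215.8837] [ 0.5752 -0.0043  0.05  ] [ 0.5791 -0.0028  0.025 ] [ 0.5713 -0.0059  0.075 ]
t [327 230   8  11  18] [330.0556 235.6667] [ 0.5202 -0.242   0.05  ] [ 0.5229 -0.2455  0.025 ] [ 0.5175 -0.2385  0.075 ]
t [220 245  26   5 107] [232.8318 246.757 ] [0.4774 0.0568 0.05  ] [0.4792 0.0597 0.025 ] [0.4756 0.054  0.075 ]
t [369 271   9  11  74] [373.4595 275.7838] [ 0.4013 -0.3754  0.05  ] [ 0.4014 -0.3817  0.025 ] [ 0.4011 -0.369   0.075 ]
s [341 189  11   5  43] [346.3023 191.1395] [ 0.4045 -0.3432  0.05  ] [ 0.4011 -0.3767  0.025 ] [ 0.4079 -0.3097  0.075 ]
s [273 237  10  15  78] [278.8462 244.4103] [ 0.605  -0.0805  0.05  ] [ 0.6073 -0.1064  0.025 ] [ 0.6026 -0.0545  0.075 ]
s [385 248   6   4  16] [387.625  249.3125] [ 0.3008 -0.0792  0.05  ] [ 0.2944 -0.1051  0.025 ] [ 0.3072 -0.0533  0.075 ]
s [283 258  14   7  81] [289.8765 260.6914] [ 0.5702 -0.0189  0.05  ] [ 0.5715 -0.043   0.025 ] [0.5688 0.0053 0.075 ]
s [325 278   1  24  24] [325.  289.5] [0.4754 0.0765 0.05  ] [0.474  0.0551 0.025 ] [0.4768 0.0979 0.075 ]
```

```bash
python3 nudge.py '0.015,-0.035,0,0,0,-0.05;0.03,-0.07,0,0,0,-0.1;0.045,-0.105,0,0,0,-0.15;0.06,-0.14,0.01,0,0,-0.15;0.075,-0.175,0.02,0,0,-0.15;0.085,-0.21,0.026,0,0,-0.15;0.085,-0.242,0.026,0,0,-0.15;0.085,-0.242,0.026,0,0,-0.15'
python3 nudge.py '0,0,0,0,0,0;0,0,0,0,0,0;0,0,0,0,0,0;0,0,0,0,0,0'
cat > pb.py <<'E'
from h import *
np.set_printoptions(precision=4,suppress=True)
def go(near,name):
    d=snap("wrist",name);g=d["img"];c0=proj(d,near);u,v=map(int,c0);print("pred",c0)
    S=cv2.cvtColor(g,cv2.COLOR_BGR2HSV)
    m=cv2.inRange(g,(0,0,0),(58,58,58));n,l,st,ce=cv2.connectedComponentsWithStats(m)
    i=min((i for i in range(1,n) if 300<st[i,4]<1500),key=lambda i:np.hypot(*(ce[i]-c0)));c=max(cv2.findContours((l==i).astype(np.uint8),0,2)[0],key=cv2.contourArea)
    w=np.array([onz(d,p,.025) for p in cv2.boxPoints(cv2.minAreaRect(c))]);print("patch",st[i],ce[i],onz(d,ce[i],.025));print(w)
    # grey body mask (unsaturated)
    m=cv2.inRange(S,(0,0,60),(179,50,200));m[260:]=0 if False else m[260:];n,l,st,ce=cv2.connectedComponentsWithStats(m|cv2.inRange(g,(0,0,0),(58,58,58)))
    k=l[int(c0[1]),int(c0[0])];print("body",st[k],ce[k])
    for row in range(st[k,1],st[k,1]+st[k,3],10):
        cc=np.where(l[row]==k)[0]
        if len(cc):print(row,cc.min(),cc.max(),end="; ")
    return d
E
python3 -c "
from pb import *
go([.401,-.381,.025],'w12')"
```

```text
time: 26.4
ee_pos: [0.4136, -0.3798, 0.2439]
tcp_rot: [-0.076, 0.997, 0.0, -0.0]
contact_force: [0.1, 0.0, 0.9]
opening: 0.0851
finger_force: 0.0
time: 26.73
ee_pos: [0.4156, -0.3744, 0.2465]
tcp_rot: [-0.079, 0.997, -0.0, 0.0]
contact_force: [-0.7, 0.1, -0.2]
opening: 0.0851
finger_force: 0.0
pred [279.3559 161.3427]
patch [266 144  23  35 384] [277.2448 167.3958] [ 0.4075 -0.3822  0.025 ]
[[ 0.3859 -0.3969  0.025 ]
 [ 0.3824 -0.3751  0.025 ]
 [ 0.4166 -0.3696  0.025 ]
 [ 0.4201 -0.3919  0.025 ]]
body [ 259  122   37  160 3944] [277.14   208.8707]
122 275 285; 132 265 287; 142 265 287; 152 266 286; 162 266 287; 172 266 287; 182 266 288; 192 266 288; 202 266 288; 212 267 288; 222 267 288; 232 267 289; 242 264 293; 252 263 293; 262 261 294; 272 260 294;
```

```bash
python3 - <<'E'
from h import *
np.set_printoptions(precision=4,suppress=True)
from bench import r
d=r.snapshot("wrist");s=r.get_state();W=np.eye(4);W[:3,:3]=R.from_quat(s["tcp_rot"]).as_matrix();W[:3,3]=s["ee_pos"];d["T"]=W@d["mount"]
print(onz(d,(277.5,281.5),.1))
print(turn(R.from_euler('z',.155).as_matrix()@np.array([[-1,0,0],[0,1,0],[0,0,-1.]])),togo([.421,-.3793,.013]))
E
```

```text
[ 0.4951 -0.3674  0.1   ]
[-0.0005  0.0007  0.0032] [-0.0046 -0.0054  0.2335]
```

```bash
python3 nudge.py '-0.004,-0.005,0.04,0,0,0.003;-0.004,-0.005,0.08,0,0,0.003;-0.004,-0.005,0.12,0,0,0.003;-0.004,-0.005,0.16,0,0,0.003;-0.004,-0.005,0.19,0,0,0.003;-0.004,-0.005,0.21,0,0,0.003;-0.004,-0.005,0.225,0,0,0.003;-0.004,-0.005,0.232,0,0,0.003'
python3 nudge.py '0,0,0,0,0,0;0,0,0,0,0,0;0,0,0,0,0,0'
python3 nudge.py '0,0,0,0,0,0;0,0,0,0,0,0;0,0,0,0,0,0;0,0,0,0,0,0;0,0,0,0,0,0;0,0,0,0,0,0;0,0,0,0,0,0;0,0,0,0,0,0' 0.015
```

```text
time: 27.5
ee_pos: [0.4192, -0.378, 0.0117]
tcp_rot: [-0.077, 0.997, 0.001, -0.001]
contact_force: [-0.5, 0.3, -0.8]
opening: 0.0853
finger_force: 0.0
time: 27.75
ee_pos: [0.4206, -0.3805, 0.0157]
tcp_rot: [-0.077, 0.997, -0.001, 0.001]
contact_force: [0.0, -0.1, 0.6]
opening: 0.0848
finger_force: 0.0
time: 28.42
ee_pos: [0.4201, -0.3801, 0.0146]
tcp_rot: [-0.077, 0.997, -0.0, 0.0]
contact_force: [-0.1, -0.8, 4.7]
opening: 0.0235
finger_force: 60.8
```

```bash
python3 nudge.py '0,0,-0.03,0,0,0;0,0,-0.07,0,0,0;-0.03,0.02,-0.1,0,0,0.03;-0.055,0.05,-0.12,0,0,0.06;-0.08,0.08,-0.13,0,0,0.09;-0.105,0.11,-0.13,0,0,0.12;-0.13,0.14,-0.13,0,0,0.147;-0.15,0.17,-0.13,0,0,0.147'
python3 nudge.py '-0.01,0.02,0,0,0,0;-0.01,0.02,0,0,0,0;0,0,0,0,0,0;0,0,0,0,0,0'
python3 - <<'E'
from h import *
np.set_printoptions(precision=4,suppress=True)
print(turn(R.from_euler('z',.007).as_matrix()@np.array([[-1,0,0],[0,1,0],[0,0,-1.]])),togo([.566,-.142,.0786]))
E
```

```text
time: 29.08
ee_pos: [0.5429, -0.1865, 0.1439]
tcp_rot: [-0.003, 1.0, 0.0, 0.0]
contact_force: [-0.1, -1.0, -1.6]
opening: 0.0234
finger_force: 60.0
time: 29.42
ee_pos: [0.5409, -0.1901, 0.1433]
tcp_rot: [-0.004, 1.0, -0.0, -0.001]
contact_force: [-0.6, -0.7, -1.5]
opening: 0.0239
finger_force: 59.9
[-0.0004 -0.0014  0.0001] [-0.0255  0.0479  0.0647]
```

Check the arm's alignment in the hand numerically, and move to the pre-insertion pose.

```bash
python3 - <<'E'
from h import *
d=snap("wrist");a=d["img"].max(2).astype(int)
b=cv2.imread("pics/w9.png").max(2).astype(int)
for nm,g in(("b0",b),("b1",a)):
    for v in(205,225,240): print(nm,v,[c for c in range(225,340) if (g[v,c]<55)][::1][:1],[c for c in range(225,340) if (g[v,c]<55)][-1:])
    c=g[230:370,283];print(np.where(c>70)[0][:1]+230)
E
python3 nudge.py '-0.005,0.03,0,0,-0.001,0;-0.015,0.048,0.02,0,-0.001,0;-0.02,0.048,0.04,0,-0.001,0;-0.0255,0.048,0.06,0,-0.001,0;-0.0255,0.048,0.065,0,-0.001,0;-0.0255,0.048,0.065,0,-0.001,0;-0.0255,0.048,0.065,0,-0.001,0'
python3 nudge.py '0,0,0,0,0,0;0,0,0,0,0,0;0,0,0,0,0,0'
```

```text
b0 205 [250] [316]
b0 225 [250] [315]
b0 240 [250] [315]
[288]
b1 205 [249] [314]
b1 225 [250] [314]
b1 240 [250] [314]
[286]
time: 30.05
ee_pos: [0.5668, -0.1408, 0.0795]
tcp_rot: [-0.003, 1.0, 0.0, 0.0]
contact_force: [0.4, -0.3, -2.0]
opening: 0.0239
finger_force: 59.9
time: 30.3
ee_pos: [0.5676, -0.1411, 0.0804]
tcp_rot: [-0.003, 1.0, -0.0, 0.001]
contact_force: [0.2, -0.1, -1.9]
opening: 0.0239
finger_force: 59.9
```

```bash
python3 nudge.py '-0.004,-0.0005,0.001,0,0,0;-0.008,-0.0005,0.0015,0,0,0;-0.012,-0.0005,0.0015,0,0,0;-0.016,-0.0005,0.0015,0,0,0;-0.018,-0.0005,0.0015,0,0,0;-0.018,-0.0005,0.0015,0,0,0'
python3 nudge.py '-0.002,0,0,0,0,0;-0.004,0,0,0,0,0;-0.004,0,0,0,0,0'
python3 nudge.py '-0.001,0,0,0,0,0;-0.002,0,0,0,0,0;-0.002,0,0,0,0,0'
```

```text
time: 30.8
ee_pos: [0.5856, -0.1409, 0.0775]
tcp_rot: [-0.004, 1.0, 0.0, 0.001]
contact_force: [0.3, 0.1, -1.8]
opening: 0.0233
finger_force: 59.9
time: 31.05
ee_pos: [0.5889, -0.1408, 0.0774]
tcp_rot: [-0.003, 1.0, 0.0, 0.0]
contact_force: [-2.4, 0.3, -2.4]
opening: 0.0239
finger_force: 59.8
time: 31.3
ee_pos: [0.5907, -0.1408, 0.0773]
tcp_rot: [-0.003, 1.0, 0.0, 0.0]
contact_force: [-4.5, 0.0, -3.4]
opening: 0.0236
finger_force: 59.9
```

```bash
python3 nudge.py '-0.001,0,0,0,0,0;-0.002,0,0,0,0,0;-0.002,0,0,0,0,0'
python3 nudge.py '0.0005,0,0.002,0,0,0;0.001,0,0.005,0,0,0;0.001,0,0.009,0,0,0;0.001,0,0.012,0,0,0;0.001,0,0.012,0,0,0'; python3 nudge.py '0,0,0.002,0,0,0;0,0,0.004,0,0,0;0,0,0.004,0,0,0'
```

```text
time: 31.55
ee_pos: [0.5908, -0.1406, 0.077]
tcp_rot: [-0.003, 1.0, 0.0, -0.002]
contact_force: [-15.6, 0.5, 1.4]
opening: 0.0242
finger_force: 60.5
time: 31.97
ee_pos: [0.5904, -0.1407, 0.0659]
tcp_rot: [-0.003, 1.0, 0.0, -0.001]
contact_force: [-14.4, -0.4, 2.8]
opening: 0.0238
finger_force: 61.5
time: 32.22
ee_pos: [0.5904, -0.1407, 0.0619]
tcp_rot: [-0.003, 1.0, 0.0, -0.001]
contact_force: [-16.4, 1.2, 6.0]
opening: 0.0237
finger_force: 62.7
```

```bash
python3 nudge.py '0.0005,0,0.001,0,0,0;0.001,0,0.002,0,0,0;0.001,0,0.002,0,0,0'
python3 nudge.py '0,0,-0.001,0,0,0;0.0003,0,-0.002,0,0,0;0.0003,0,-0.003,0,0,0;0.0003,0,-0.004,0,0,0;0.0003,0,-0.004,0,0,0'
python3 nudge.py '0,0,-0.001,0,0,0;0,0,-0.002,0,0,0;0,0,-0.0025,0,0,0;0,0,-0.0025,0,0,0'
```

```text
time: 32.47
ee_pos: [0.5903, -0.1409, 0.0604]
tcp_rot: [-0.003, 1.0, -0.0, -0.0]
contact_force: [-11.6, 1.4, 6.0]
opening: 0.0235
finger_force: 62.7
time: 32.88
ee_pos: [0.5903, -0.1408, 0.0634]
tcp_rot: [-0.003, 1.0, 0.0, 0.0]
contact_force: [-4.6, 0.0, -3.9]
opening: 0.0236
finger_force: 61.2
time: 33.22
ee_pos: [0.5903, -0.1408, 0.0659]
tcp_rot: [-0.003, 1.0, 0.0, 0.0]
contact_force: [-6.2, 0.1, -3.9]
opening: 0.0235
finger_force: 61.1
```

```bash
python3 nudge.py '0.001,0,-0.001,0,0,0;0.001,0,-0.002,0,0,0;0.001,0,-0.002,0,0,0'
python3 nudge.py '0,0,0.002,0,0,0;0,0,0.004,0,0,0;0,0,0.006,0,0,0;0,0,0.006,0,0,0'
python3 nudge.py '0,0,0.002,0,0,0;0,0,0.004,0,0,0;0,0,0.004,0,0,0'
```

```text
time: 33.47
ee_pos: [0.5903, -0.1411, 0.0688]
tcp_rot: [-0.004, 1.0, -0.0, 0.001]
contact_force: [-3.1, 0.7, -3.4]
opening: 0.0238
finger_force: 61.3
time: 33.8
ee_pos: [0.5902, -0.141, 0.0622]
tcp_rot: [-0.003, 1.0, -0.0, 0.001]
contact_force: [-1.7, -0.8, -1.7]
opening: 0.0234
finger_force: 61.6
time: 34.05
ee_pos: [0.5903, -0.1411, 0.0591]
tcp_rot: [-0.003, 1.0, -0.0, 0.001]
contact_force: [-7.6, -0.1, 8.1]
opening: 0.0237
finger_force: 62.9
```

```bash
python3 nudge.py '0,0,0.001,0,0,0;0,0,0.002,0,0,0;0,0,0.002,0,0,0'
python3 nudge.py '0,0,-0.002,0,0,0;0,0,-0.004,0,0,0;0,0,-0.004,0,0,0'
python3 nudge.py '0,0,-0.001,0,0,0;0,0,-0.002,0,0,0;0,0,-0.002,0,0,0'
```

```text
time: 34.3
ee_pos: [0.5902, -0.1412, 0.0574]
tcp_rot: [-0.003, 1.0, -0.0, 0.001]
contact_force: [-9.3, 1.5, 8.8]
opening: 0.0238
finger_force: 63.2
time: 34.55
ee_pos: [0.59, -0.1409, 0.0603]
tcp_rot: [-0.003, 1.0, -0.0, 0.001]
contact_force: [-2.4, -0.3, -1.1]
opening: 0.0235
finger_force: 61.7
time: 34.8
ee_pos: [0.5899, -0.1408, 0.0622]
tcp_rot: [-0.004, 1.0, 0.0, 0.001]
contact_force: [-2.1, 1.0, -3.0]
opening: 0.0239
finger_force: 61.6
```

```bash
python3 nudge.py '0,0,-0.001,0,0,0;0,0,-0.002,0,0,0;0,0,-0.002,0,0,0'
python3 nudge.py '0,0,-0.001,0,0,0;0,0,-0.002,0,0,0;0,0,-0.002,0,0,0'
python3 - <<'E'
from h import *
np.set_printoptions(precision=4,suppress=True)
s=snap("side","s20");t=snap("top")
for nm,d in(("t",t),("s",s)):
    m=cv2.inRange(d["img"],(0,0,0),(75,75,75));n,l,st,ce=cv2.connectedComponentsWithStats(m)
    for i in range(1,n):
        p=onz(d,ce[i],.075)
        if 15<st[i,4]<120 and .54<p[0]<.66 and -.3<p[1]<.1: print(nm,st[i],ce[i],p)
for y,x in((-.142,.668),(-.0022,.667)):print("pred side patch",proj(s,(x-.0954,y,.075)),"top edge plate L",proj(s,(x-.005,y+.017,.15)),proj(s,(x-.13,y+.017,.11)))
E
```

```text
time: 35.05
ee_pos: [0.5899, -0.1409, 0.0644]
tcp_rot: [-0.004, 1.0, 0.0, 0.001]
contact_force: [-2.0, -0.2, -3.1]
opening: 0.0236
finger_force: 61.6
time: 35.3
ee_pos: [0.59, -0.1409, 0.0664]
tcp_rot: [-0.003, 1.0, -0.0, 0.001]
contact_force: [-1.7, 0.1, -3.1]
opening: 0.0238
finger_force: 61.6
t [250 206  10  17  64] [253.6562 214.3906] [ 0.5759 -0.0047  0.075 ]
s [283 257  14   8  84] [289.6548 260.4762] [0.5694 0.0046 0.075 ]
pred side patch [291.4977 223.9001] top edge plate L [258.6852 206.2748] [303.4931 218.9898]
pred side patch [288.979  258.5978] top edge plate L [252.8583 240.9762] [302.0373 254.357 ]
```

```bash
python3 - <<'E'
from h import *
np.set_printoptions(precision=4,suppress=True)
d=snap("wrist","w21");a=d["img"].max(2).astype(int);b=cv2.imread("pics/w9.png").max(2).astype(int)
for nm,g in(("b0",b),("b1",a)):
    print(nm,g[100:370:3,283])
    for v in(170,190,205,225,240): 
        c=[c for c in range(225,340) if g[v,c]<55];print(v,c[:1],c[-1:])
s=cv2.imread("pics/s20.png")
for v in range(196,240,2): print(v,"".join("#" if x<70 else "+" if x<120 else "-" if x<170 else "." for x in s[v,250:330].max(1)))
E
```

```text
b0 [132 132 132 132 133 132 133 131 131 129 131 100  96  97  95  97  98 106
 108 105 106 105 103  96 106 108 108 109 107 108 110 103  43  39  45  43
  44  43  45  41  41  42  40  42  41  40  39  42  42  44  42  39  41  44
  44  45  42  43  42  41  43  43  44 104 105 105 105 105 106 104 105 104
 108 106 105 105 106 104 104 104 101 102 105 104 102 105 103  93  94  46]
170 [] []
190 [] []
205 [250] [316]
225 [250] [315]
240 [250] [315]
b1 [146 146 147 148 149 148 143 105 109 111 112 110 108 100  94  92 108 113
 111 110 111 113 114 114 114 114 115 115 115  68  43  45  40  44  42  44
  41  44  42  43  44  38  44  40  43  43  41  42  41  42  44  41  41  43
  44  43  41  43  44  43  54 111 111 110 110 111 110 110 111 110 109 110
 112 111 110 106 110 109 109 107 109 109 108 108 109 108 109 109  95  46]
170 [] []
190 [251] [314]
205 [251] [314]
225 [251] [314]
240 [250] [315]
196 --------...............+########################+...............................
198 --------......+-........-######################-................................
200 .--------....-+-...........+################-.
[... 949 characters left out ...]
....................
224 ---------+++++++++++++++++++++###################+....-++.......................
226 ---------++++++++++++++++++++++##################+++++++-.......................
228 ---------+-++++++++++++++++++++++#####-++########+++++++........................
230 ----------...-+++++++++++++++++++#####-++++++++++++++++-........................
232 ------------++++++++++------+++++#####+++++++++++++++++.........................
234 --+..-----+###############++--+##+-.--.....----+++++++-.........................
236 --.-.-----+###############++--+##+--------......................................
238 ----.-----+######################+-----------...............................+...
```

```bash
python3 nudge.py '0,0,0,0,0.015,0;0,0,0,0,0.03,0;0,0,0,0,0.03,0;0,0,0,0,0.03,0'
python3 nudge.py '0,0,0.0015,0,0,0;0,0,0.003,0,0,0;0,0,0.003,0,0,0'
python3 nudge.py '0,0,0.001,0,0,0;0,0,0.002,0,0,0;0,0,0.002,0,0,0'
python3 nudge.py '0,0,0.001,0,0,0;0,0,0.002,0,0,0;0,0,0.002,0,0,0'
python3 - <<'E'
from bench import r
print(r.get_state()["ft_torque"])
E
```

```text
time: 35.78
ee_pos: [0.59, -0.141, 0.0661]
tcp_rot: [-0.004, 1.0, -0.0, -0.015]
contact_force: [-2.5, -0.0, -0.6]
opening: 0.024
finger_force: 61.8
time: 36.03
ee_pos: [0.5898, -0.1408, 0.0628]
tcp_rot: [-0.004, 1.0, 0.0, -0.014]
contact_force: [-0.1, -0.7, -2.2]
opening: 0.0233
finger_force: 61.8
time: 36.28
ee_pos: [0.59, -0.141, 0.0615]
tcp_rot: [-0.004, 1.0, -0.0, -0.014]
contact_force: [-1.2, 0.7, 1.2]
opening: 0.0236
finger_force: 62.3
time: 36.53
ee_pos: [0.59, -0.141, 0.0598]
tcp_rot: [-0.004, 1.0, -0.0, -0.014]
contact_force: [-3.1, 0.7, 5.4]
opening: 0.0234
finger_force: 62.8
[0.24407792 0.14413156 0.08818169]
```

```bash
python3 nudge.py '0,0,0.001,0,0.015,0;0,0,0.001,0,0.03,0;0,0,0.001,0,0.04,0;0,0,0.001,0,0.04,0'
python3 nudge.py '0,0,0.001,0,0,0;0,0,0.002,0,0,0;0,0,0.002,0,0,0'
python3 nudge.py '0,0,-0.002,0,0,0;0,0,-0.004,0,0,0;0,0,-0.004,0,0,0'
python3 nudge.py '0,0,-0.001,0,0,0;0,0,-0.002,0,0,0;0,0,-0.002,0,0,0'
```

```text
time: 36.87
ee_pos: [0.5896, -0.1411, 0.059]
tcp_rot: [-0.003, 0.999, -0.0, -0.035]
contact_force: [-7.0, 0.8, 7.9]
opening: 0.0236
finger_force: 63.3
time: 37.12
ee_pos: [0.5894, -0.1411, 0.057]
tcp_rot: [-0.003, 0.999, -0.0, -0.034]
contact_force: [-6.9, 0.8, 7.8]
opening: 0.0237
finger_force: 63.5
time: 37.37
ee_pos: [0.5892, -0.1408, 0.0597]
tcp_rot: [-0.003, 0.999, 0.0, -0.035]
contact_force: [-4.6, -1.0, -1.7]
opening: 0.0238
finger_force: 62.1
time: 37.62
ee_pos: [0.5892, -0.1407, 0.0617]
tcp_rot: [-0.003, 0.999, 0.0, -0.035]
contact_force: [-5.3, 0.6, -3.4]
opening: 0.0239
finger_force: 61.8
```

```bash
python3 - <<'E'
from h import *
np.set_printoptions(precision=4,suppress=True,linewidth=220)
s=snap("side","s22");g=s["img"].max(2).astype(np.float32)
def prof(seat,x,y,zs): 
    q=np.array([proj(s,(seat[0]+x,seat[1]+y,z)) for z in zs],np.float32);return cv2.remap(g,q[None,:,0],q[None,:,1],cv2.INTER_LINEAR)[0].astype(int)
for x,y,zs in((-.0025,.017,np.arange(.12,.19,.003)),(-.03,.0125,np.arange(.03,.1,.003)),(-.118,.0125,np.arange(.02,.1,.003)),(-.132,.017,np.arange(.08,.14,.003))):
    print(x,zs[0],zs[-1])
    for nm,se in(("b0",(.667,-.0022)),("b1",(.668,-.142))): print(nm,prof(se,x,y,zs))
E
```

```text
-0.0025 0.12 0.18900000000000006
b0 [114 115 116 116 115 115 113 121 137 151 153 149 155 139 128 148 161 135 129 143 145 143 142 141]
b1 [161 158 152 139 132 123 127 146 168 188 189 186 161 130 121 128 120 131 159 170 167 159 152 148]
-0.03 0.03 0.09900000000000006
b0 [ 84 117 120 119 119 116 103  99 100 100 100 100 108 143 180 183 125 100 101 105  97  95 125 151]
b1 [ 64  64  64  64  64  63  69  97  99  99  98  98  99  98  99 102  98  97  96  96  96  93 106 108]
-0.118 0.02 0.09799999999999999
b0 [120 134 223 235 236 237 236 176 126  99  98 100 100 100 104 113 155 177 185 187 187 186 187 170 133 120 119]
b1 [230 236 237 236 237 231 182 120  95  97 100 100 100 103  98  93  93  95  94  91 102 152 224 240 238 236 237]
-0.132 0.08 0.14000000000000007
b0 [105 104 103 101 102 101 100  99  95 148 167 172 174 173 175 177 165 146 133 132 133]
b1 [ 84 106 141 164 171 214 227 235 233 231 238 241 240 238 237 236 234 232 230 227 225]
```

```bash
python3 nudge.py '0,0,0,0,0,0;0,0,0,0,0,0;0,0,0,0,0,0;0,0,0,0,0,0;0,0,0,0,0,0;0,0,0,0,0,0' 0.085
cat > pr.py <<'E'
from h import *
np.set_printoptions(precision=4,suppress=True,linewidth=220)
s=snap("side");g=s["img"].max(2).astype(np.float32)
def prof(seat,x,y,zs): 
    q=np.array([proj(s,(seat[0]+x,seat[1]+y,z)) for z in zs],np.float32);return cv2.remap(g,q[None,:,0],q[None,:,1],cv2.INTER_LINEAR)[0].astype(int)
for x,y,zs in((-.0025,.017,np.arange(.12,.19,.003)),(-.03,.0125,np.arange(.03,.1,.003)),(-.118,.0125,np.arange(.02,.1,.003)),(-.132,.017,np.arange(.08,.14,.003))):
    print(x,zs[0],zs[-1])
    for nm,se in(("b0",(.667,-.0022)),("b1",(.668,-.142))): print(nm,prof(se,x,y,zs))
E
python3 pr.py
```

```text
time: 38.17
ee_pos: [0.5902, -0.141, 0.0625]
tcp_rot: [-0.003, 0.999, -0.0, -0.034]
contact_force: [-0.5, 0.2, -0.3]
opening: 0.085
finger_force: 0.0
-0.0025 0.12 0.18900000000000006
b0 [114 115 117 116 116 115 114 120 137 151 152 149 154 139 128 147 160 135 129 143 144 143 142 141]
b1 [160 156 152 169 169 168 166 174 190 190 187 184 160 129 121 127 121 132 159 169 166 159 152 149]
-0.03 0.03 0.09900000000000006
b0 [ 84 116 120 119 119 115 102  99 100 101 100 100 108 143 179 183 125 100 101 104  97  95 125 151]
b1 [ 64  63  63  67  87  97  99  99  99  99  98  98  99  97  95  95  94  92 105 154 245 248 241 217]
-0.118 0.02 0.09799999999999999
b0 [121 134 223 235 236 236 235 176 125  98  98 100  99  99 104 113 155 178 185 185 187 186 187 171 134 120 119]
b1 [ 99 101  97  93  94  94  93  97 115 196 236 240 233 228 230 233 236 236 236 236 235 237 237 237 236 236 236]
-0.132 0.08 0.14000000000000007
b0 [105 104 103 102 102 101  99  98  96 148 167 171 173 172 174 176 165 146 133 132 133]
b1 [239 239 239 239 239 239 238 238 238 238 238 238 238 237 236 236 234 232 230 227 225]
```

```bash
python3 - <<'E'
from h import *
np.set_printoptions(precision=4,suppress=True)
M0=R.from_euler('z',.007).as_matrix()@np.array([[-1,0,0],[0,1,0],[0,0,-1.]])
print(turn(M0@R.from_euler('y',-.24).as_matrix()),togo([.599,-.1415,.0475]))
t=snap("top");m=cv2.inRange(t["img"],(0,0,0),(75,75,75));n,l,st,ce=cv2.connectedComponentsWithStats(m)
for i in range(1,n):
    p=onz(t,ce[i],.04)
    if 10<st[i,4]<200 and .5<p[0]<.68 and -.25<p[1]<-.05: print(st[i],ce[i],p)
E
```

```text
[-0.     -0.3081 -0.    ] [-0.0098 -0.0006  0.0142]
[318 206   6   6  24] [321.3333 208.7917] [ 0.6057 -0.2152  0.04  ]
```

```bash
python3 nudge.py '-0.005,0,0.004,0,-0.1,0;-0.01,-0.0005,0.008,0,-0.2,0;-0.01,-0.0005,0.014,0,-0.308,0;-0.01,-0.0005,0.014,0,-0.308,0;-0.01,-0.0005,0.014,0,-0.308,0'
python3 nudge.py '0,0,0,0,0,0;0,0,0,0,0,0;0,0,0,0,0,0;0,0,0,0,0,0;0,0,0,0,0,0;0,0,0,0,0,0;0,0,0,0,0,0;0,0,0,0,0,0' 0.015
python3 - <<'E'
from h import *
np.set_printoptions(precision=4,suppress=True)
d=snap("wrist","w23");a=d["img"].max(2).astype(int)
print(a[100:370:3,283])
for v in(170,190,205,225,240,260,275): 
    c=[c for c in range(225,340) if a[v,c]<55];print(v,c[:1],c[-1:])
E
```

```text
time: 38.68
ee_pos: [0.5955, -0.1399, 0.0449]
tcp_rot: [-0.003, 0.993, 0.001, 0.117]
contact_force: [0.7, -0.2, 0.9]
opening: 0.0851
finger_force: 0.0
time: 39.35
ee_pos: [0.5997, -0.1418, 0.0483]
tcp_rot: [-0.003, 0.993, 0.0, 0.12]
contact_force: [1.2, -0.8, 4.0]
opening: 0.0232
finger_force: 61.6
[ 91  93  93  92  94  93 109 110 113 111 112 113 113 114 113 111 112 114
  78  42  45  43  41  43  45  39  42  40  44  40  41  43  38  43  40  42
  41  41  42  41  41  42  40  45  42  41  44  41  53 110 108 108 109 109
 109 109 109 110 109 110 110 113 110 110 109 106 108 107 108 109 108 110
 108 109 109 106  97 111 137 137 138 136 135 136 135 136 136 135 138  49]
170 [253] [312]
190 [253] [312]
205 [253] [312]
225 [252] [313]
240 [252] [313]
260 [225] [339]
275 [225] [339]
```

```bash
cat > arm.py <<'E'
from h import *
np.set_printoptions(precision=4,suppress=True)
def fit(g,d,rows):
    g=cv2.GaussianBlur(g.max(2),(3,3),0).astype(float);P=[]
    for v in rows:
        a=g[v];c=283
        def edge(s):
            u=c
            while a[u]<70: u+=s
            return u-s*(a[u]-70)/(a[u]-a[u-s]) 
        w=edge(1)-edge(-1)
        vv=(v-d["cy"])/d["fy"];Z=d["fx"]*W/w;q=d["mount"]@np.array([0,vv*Z,Z,1]);P.append([q[0],q[2]])
    P=np.array(P);k=np.polyfit(P[:,0],P[:,1],1);return k,P[[0,-1]],w
W=.0242
if __name__=="__main__":
    d=snap("wrist")
    for n,rw in(("w9",range(200,245,3)),("w21",range(192,245,3)),("w23",range(160,235,3))):
        g=cv2.imread(f"pics/{n}.png")
        try: print(n,*fit(g,d,rw))
        except Exception as e: print(n,e)
E
python3 arm.py; python3 pr.py | grep b1
```

```text
w9 [-0.0227 -0.0136] [[ 0.036  -0.0143]
 [ 0.0199 -0.0136]] 65.68387096774194
w21 [ 0.3473 -0.0186] [[ 0.0372 -0.0069]
 [ 0.0225 -0.0212]] 70.0
w23 [-0.5433  0.0142] [[ 0.0477  0.0036]
 [ 0.0238 -0.0139]] 66.33333333333334
b1 [158 155 150 164 170 173 171 177 190 189 185 184 160 128 122 151 168 170 172 168 164 157 150 146]
b1 [ 59  82 112 112 104  99  97  97  96  96  97  96  98  96  94  93  92  89  94 133 217 241 246 233]
b1 [ 97  99  97  93  92  93  93  92  92 101 113 118 115 199 229 233 234 235 235 234 234 235 235 234 234 234 234]
b1 [237 237 237 237 237 237 236 236 236 236 236 236 236 235 234 234 232 230 227 225 223]
```

```bash
sed -i 's/<70/<54/;s/-70)/-54)/' arm.py; cat >> arm.py <<'E'
    for n,rw in(("w9",range(200,245,4)),("w21",range(192,240,4)),("w23",range(160,226,4))):
        print(n,[round(float(fit(cv2.imread(f"pics/{n}.png"),d,[v,v+1])[2]),1) for v in rw])
    print(cv2.imread("pics/w23.png").max(2)[200,225:340:2])
E
python3 arm.py 2>/dev/null
```

```text
w9 [-0.0155 -0.0114] [[ 0.0354 -0.012 ]
 [ 0.0189 -0.0113]] 64.44298245614036
w21 [ 0.2707 -0.0134] [[ 0.0365 -0.0041]
 [ 0.0191 -0.0127]] 65.1
w23 [ 0.4181 -0.0113] [[ 0.0472  0.0067]
 [ 0.0206 -0.0048]] 61.69999999999999
w9 [66.9, 66.7, 66.5, 66.2, 65.9, 65.8, 65.6, 65.5, 65.1, 65.0, 64.7, 64.6]
w21 [63.3, 63.3, 63.0, 63.0, 63.0, 63.0, 63.0, 63.0, 62.5, 62.2, 62.1, 62.3]
w23 [59.9, 60.0, 59.7, 59.6, 59.7, 59.7, 59.6, 59.6, 59.6, 59.5, 59.4, 59.1, 59.0, 59.1, 62.1, 61.6, 61.7]
[150 151 150 151 150 153 151 151 152 149 149 147 149 122  48  39  44  40
  43  44  44  38  42  39  44  42  41  45  43  43  42  43  41  43  41  42
  43  43  45  42  41  39  39  42  62 132 142 142 143 142 144 142 143 144
 143 144 145 145]
```

```bash
python3 - <<'E'
from arm import *
d=snap("wrist")
for n,rw in(("w9",range(200,245,2)),("w21",range(192,221,2)),("w23",range(162,213,2))):
    print(n,*fit(cv2.imread(f"pics/{n}.png"),d,rw))
E
```

```text
w9 [-0.0201 -0.0113] [[ 0.0354 -0.012 ]
 [ 0.0182 -0.0114]] 64.36666666666667
w21 [ 0.1983 -0.0112] [[ 0.0365 -0.0041]
 [ 0.026  -0.0064]] 63.06696428571428
w23 [ 0.1725 -0.0015] [[0.0464 0.0065]
 [0.0263 0.0034]] 59.012539184953
```

```bash
python3 nudge.py '-0.001,0,-0.005,0,0,0;-0.0025,0,-0.01,0,0,0;-0.0035,0,-0.015,0,0,0;-0.0035,0,-0.015,0,0,0'
python3 nudge.py '0.005,0,-0.001,0,0,0;0.01,0,-0.0025,0,0,0;0.01,0,-0.0025,0,0,0'
```

```text
time: 39.93
ee_pos: [0.5988, -0.1413, 0.0637]
tcp_rot: [-0.004, 0.993, 0.0, 0.119]
contact_force: [0.6, -0.2, -2.2]
opening: 0.0234
finger_force: 61.0
time: 40.18
ee_pos: [0.5871, -0.1411, 0.0623]
tcp_rot: [-0.003, 0.993, 0.001, 0.119]
contact_force: [-0.7, -0.6, -2.3]
opening: 0.0231
finger_force: 61.0
```

```bash
python3 nudge.py '0.03,0,-0.01,0,0,0;0.05,0,-0.03,0,0,0;0.06,0,-0.06,0,0.1,0;0.07,0,-0.08,0,0.2,0;0.08,-0.02,-0.09,0,0.3,0;0.09,-0.04,-0.09,0,0.4,0;0.09,-0.05,-0.09,0,0.43,0;0.09,-0.06,-0.09,0,0.43,0'
python3 nudge.py '0,0,0,0,0,0;0,0,0,0,0,0;0,0,0,0,0,0'
python3 - <<'E'
from h import *
np.set_printoptions(precision=4,suppress=True,linewidth=250)
from bench import r
st=r.get_state();print(st["ee_pos"],R.from_quat(st["tcp_rot"]).as_matrix())
s=snap("side","s24");print(proj(s,st["ee_pos"]))
u,v=map(int,proj(s,st["ee_pos"]))
for k in range(v-30,v+22): print(k,"".join("#" if x<70 else "+" if x<120 else "-" if x<170 else "." for x in s["img"][k,u-55:u+50].max(1)))
E
```

```text
time: 40.85
ee_pos: [0.4803, -0.2029, 0.1279]
tcp_rot: [-0.003, 0.995, 0.0, -0.097]
contact_force: [0.3, -0.2, -2.1]
opening: 0.0231
finger_force: 60.9
time: 41.1
ee_pos: [0.4799, -0.2016, 0.1293]
tcp_rot: [-0.003, 0.996, -0.0, -0.094]
contact_force: [0.5, 0.4, -1.5]
opening: 0.0233
finger_force: 60.9
[ 0.4799 -0.2016  0.1293] [[-0.9821 -0.0069 -0.1881]
 [-0.0068  1.     -0.0012]
 [ 0.1881  0.0001 -0.9821]]
[324.4714 197.6322]
167 ....................................+#######################+............................................
168 .....................................-####################++.............................................
169 ......................................+###################...............................................
170 .......................................++#################...............................................
171 .........................................+++##############...............................................
172 ---------...................................+#############...............................................
173 -----
[... 4350 characters left out ...]
.............................-++........
213 .........------................................................................................-++.......
214 ........----------..............................................................................-+.......
215 ........-----------+.............................................................................++......
216 ........-------------+...........................................................................-+-.....
217 .......----------------++........................................................................-++.....
218 .....-+------------------++............-+++++++...................................................+++....
```

```bash
python3 nudge.py '-0.006,0,0.03,0,0,0;-0.012,0,0.06,0,0,0;-0.017,0,0.085,0,0,0;-0.019,0,0.097,0,0,0;-0.0196,0,0.1015,0,0,0;-0.0196,0,0.1015,0,0,0;-0.0196,0,0.1015,0,0,0'
python3 nudge.py '0,0,0.001,0,0,0;-0.0004,0,0.002,0,0,0;-0.0004,0,0.002,0,0,0'
```

```text
time: 41.73
ee_pos: [0.4808, -0.2025, 0.0272]
tcp_rot: [-0.004, 0.996, -0.001, -0.094]
contact_force: [0.5, -0.5, -1.8]
opening: 0.0235
finger_force: 60.9
time: 41.98
ee_pos: [0.4807, -0.2025, 0.0245]
tcp_rot: [-0.003, 0.996, -0.001, -0.095]
contact_force: [-0.4, 0.4, -1.8]
opening: 0.0238
finger_force: 60.9
```

```bash
python3 nudge.py '0,0,0.002,0,0,0;-0.0006,0,0.004,0,0,0;-0.0006,0,0.004,0,0,0'
python3 nudge.py '0,0,0.002,0,0,0;-0.0004,0,0.003,0,0,0;-0.0004,0,0.003,0,0,0'
```

```text
time: 42.23
ee_pos: [0.4803, -0.2025, 0.0209]
tcp_rot: [-0.004, 0.995, -0.001, -0.095]
contact_force: [-2.6, 1.5, 8.8]
opening: 0.0233
finger_force: 62.2
time: 42.48
ee_pos: [0.4803, -0.2025, 0.0207]
tcp_rot: [-0.004, 0.995, -0.001, -0.095]
contact_force: [-8.5, 8.5, 35.5]
opening: 0.0234
finger_force: 65.1
```

```bash
python3 nudge.py '0,0,-0.001,0,0,0;0,0,-0.001,0,0,0;0,0,-0.001,0,0,0;0,0,-0.001,0,0,0;0,0,-0.001,0,0,0;0,0,-0.001,0,0,0' 0.085
python3 nudge.py '0,0,-0.03,0,0,0;0.005,0,-0.07,0,0,0;0.01,0,-0.11,0,-0.06,0;0.01,0,-0.15,0,-0.12,0;0.01,0,-0.19,0,-0.19,0;0.01,0,-0.22,0,-0.19,0;0.01,0,-0.22,0,-0.19,0;0.01,0,-0.22,0,-0.19,0'
python3 nudge.py '0,0,0,0,0,0;0,0,0,0,0,0;0,0,0,0,0,0'
python3 - <<'E'
from pb import *
go([.449,-.2025,.025],'w25')
print()
M0=R.from_euler('z',.007).as_matrix()@np.array([[-1,0,0],[0,1,0],[0,0,-1.]])
from bench import r
print(r.get_state()["ee_pos"],turn(M0))
E
```

```text
time: 42.98
ee_pos: [0.4798, -0.2021, 0.0173]
tcp_rot: [-0.003, 0.995, -0.0, -0.095]
contact_force: [0.3, 0.4, 0.4]
opening: 0.085
finger_force: 0.0
time: 43.65
ee_pos: [0.5127, -0.2026, 0.2377]
tcp_rot: [-0.003, 1.0, -0.001, 0.001]
contact_force: [-0.6, -0.2, -0.8]
opening: 0.0848
finger_force: 0.0
time: 43.9
ee_pos: [0.5113, -0.2016, 0.2337]
tcp_rot: [-0.003, 1.0, 0.001, -0.002]
contact_force: [0.9, 0.6, -0.5]
opening: 0.0847
finger_force: 0.0
pred [282.6213 114.5967]Traceback (most recent call last):
  File "<stdin>", line 2, in <module>
  File "pb.py", line 7, in go
    i=min((i for i in range(1,n) if 300<st[i,4]<1500),key=lambda i:np.hypot(*(ce[i]-c0)));c=max(cv2.findContours((l==i).astype(np.uint8),0,2)[0],key=cv2.contourArea)
ValueError: min() iterable argument is empty
```

```bash
sed -i 's/(58,58,58)/(85,85,85)/g;s/300<st/200<st/' pb.py; python3 - <<'E'
from pb import *
d=go([.449,-.2025,.025],'w25')
print();g=d["img"].max(2);print(g[60:260:4,283]);print(g[110,250:320:2])
E
```

```text
pred [282.7243 114.3855]
patch [270  95  25  39 939] [281.8115 113.8786] [ 0.4485 -0.2034  0.025 ]
[[ 0.4315 -0.2145  0.025 ]
 [ 0.4314 -0.1921  0.025 ]
 [ 0.4662 -0.1916  0.025 ]
 [ 0.4664 -0.2146  0.025 ]]
body [ 261   67   42  171 4389] [281.5587 160.2809]
67 270 293; 77 270 293; 87 269 294; 97 270 293; 107 270 293; 117 270 294; 127 270 294; 137 270 293; 147 270 293; 157 270 293; 167 270 293; 177 270 293; 187 270 293; 197 270 293; 207 266 297; 217 264 299; 227 263 300; 237 263 299; 
[240 240 185 173  86 136 201 201 204  62  62  65  65  66  64  65  65  65
  67 171 102 102 103 104 103 103 102  96  95  96  95  95  97  97  96  95
  95  96  94  95  90  89  91  97 102 128 140 148 147 149]
[244 244 244 244 244 244 244 244 245 229  76  63  62  63  65  60  62  65
  61  64  63  60 143 241 197 146 148 147 146 146 145 148 148 149 149]
```

```bash
python3 nudge.py '0.02,-0.001,0.03,0,-0.002,0;0.029,-0.001,0.06,0,-0.002,0;0.029,-0.001,0.1,0,-0.002,0;0.029,-0.001,0.14,0,-0.002,0;0.029,-0.001,0.175,0,-0.002,0;0.029,-0.001,0.2,0,-0.002,0;0.029,-0.001,0.215,0,-0.002,0;0.029,-0.001,0.22,0,-0.002,0'
python3 nudge.py '0,0,0,0,0,0;0,0,0,0,0,0;0,0,0,0,0,0'
python3 - <<'E'
from h import *
np.set_printoptions(precision=4,suppress=True)
print(turn(R.from_euler('z',.007).as_matrix()@np.array([[-1,0,0],[0,1,0],[0,0,-1.]])),togo([.482,-.2025,.013]))
E
```

```text
time: 44.67
ee_pos: [0.4806, -0.2015, 0.0118]
tcp_rot: [-0.003, 1.0, 0.002, -0.002]
contact_force: [-0.5, 0.2, 0.3]
opening: 0.0851
finger_force: 0.0
time: 44.92
ee_pos: [0.4837, -0.2038, 0.0171]
tcp_rot: [-0.004, 1.0, -0.001, 0.002]
contact_force: [0.8, -0.6, 0.6]
opening: 0.0854
finger_force: 0.0
[-0.0013  0.0031  0.    ] [0.0017 0.0013 0.0041]
```

```bash
python3 nudge.py '0.001,0.001,0.003,0,0,0;0.001,0.001,0.003,0,0,0'
python3 nudge.py '0,0,0,0,0,0;0,0,0,0,0,0;0,0,0,0,0,0;0,0,0,0,0,0;0,0,0,0,0,0;0,0,0,0,0,0;0,0,0,0,0,0;0,0,0,0,0,0' 0.015
python3 nudge.py '0,0,-0.03,0,0,0;0,0,-0.07,0,0,0;-0.02,0.01,-0.1,0,0,0;-0.04,0.03,-0.12,0,0,0;-0.06,0.05,-0.12,0,0,0;-0.07,0.06,-0.12,0,0,0;-0.07,0.06,-0.12,0,0,0;-0.07,0.06,-0.12,0,0,0'
python3 nudge.py '0,0,0,0,0,0;0,0,0,0,0,0;0,0,0,0,0,0'
python3 - <<'E'
from arm import *
print(turn(R.from_euler('z',.007).as_matrix()@np.array([[-1,0,0],[0,1,0],[0,0,-1.]])),togo([.58,-.142,.0765]))
d=snap("wrist","w26")
g=d["img"].max(2);print(g[150:300:4,283]);print(*fit(d["img"],d,range(190,225,2)))
E
```

```text
time: 45.08
ee_pos: [0.4821, -0.2024, 0.0131]
tcp_rot: [-0.004, 1.0, -0.0, 0.001]
contact_force: [-0.1, -0.5, -0.3]
opening: 0.0851
finger_force: 0.0
time: 45.75
ee_pos: [0.4819, -0.2023, 0.0128]
tcp_rot: [-0.003, 1.0, -0.0, 0.001]
contact_force: [-0.5, -0.7, 3.4]
opening: 0.0236
finger_force: 60.0
time: 46.42
ee_pos: [0.5505, -0.141, 0.1313]
tcp_rot: [-0.004, 1.0, 0.0, -0.0]
contact_force: [-0.7, 0.1, -1.4]
opening: 0.0236
finger_force: 59.6
time: 46.67
ee_pos: [0.5504, -0.1423, 0.1321]
tcp_rot: [-0.003, 1.0, 0.0, 0.0]
contact_force: [-0.1, -0.7, -1.5]
opening: 0.0237
finger_force: 59.6
[ 0.0004  0.0005 -0.0012] [-0.0296  0.0001  0.0556]
[110 110  40  42  42  43  40  45  43  40  41  41  38  39  41  42  39  40
  42  40  43  40  41  42  40  41  72 107 105 105 105 106 107 106 108 107
 105 105]
[-0.0112 -0.0113] [[ 0.0392 -0.0115]
 [ 0.0263 -0.0115]] 65.58906882591091
```

```bash
python3 nudge.py '-0.01,0,0.02,0,0,0;-0.02,0,0.045,0,0,0;-0.0295,0,0.0555,0,0,0;-0.0295,0,0.0555,0,0,0;-0.0295,0,0.0555,0,0,0;-0.0295,0,0.0555,0,0,0'
python3 nudge.py '-0.004,0,0,0,0,0;-0.008,0,0,0,0,0;-0.012,0,0,0,0,0;-0.016,0,0,0,0,0;-0.019,0,0,0,0,0;-0.019,0,0,0,0,0'
python3 nudge.py '-0.002,0,0,0,0,0;-0.004,0,0,0,0,0;-0.004,0,0,0,0,0'
```

```text
time: 47.22
ee_pos: [0.5807, -0.1419, 0.0781]
tcp_rot: [-0.003, 1.0, -0.0, 0.001]
contact_force: [-0.3, 0.6, -1.6]
opening: 0.024
finger_force: 59.6
time: 47.72
ee_pos: [0.6002, -0.1414, 0.0772]
tcp_rot: [-0.004, 1.0, -0.0, 0.001]
contact_force: [-2.2, 0.1, -1.2]
opening: 0.0237
finger_force: 59.7
time: 47.97
ee_pos: [0.6037, -0.1413, 0.077]
tcp_rot: [-0.003, 1.0, 0.0, 0.0]
contact_force: [-2.9, -0.0, -0.5]
opening: 0.0237
finger_force: 59.7
```

```bash
python3 nudge.py '-0.001,0,0,0,0,0;-0.002,0,0,0,0,0;-0.002,0,0,0,0,0'
python3 nudge.py '-0.0005,0,0,0,0,0;-0.001,0,0,0,0,0;-0.001,0,0,0,0,0'
```

```text
time: 48.22
ee_pos: [0.6047, -0.1413, 0.077]
tcp_rot: [-0.003, 1.0, 0.0, -0.0]
contact_force: [-8.6, -1.1, 1.0]
opening: 0.0236
finger_force: 60.2
time: 48.47
ee_pos: [0.6048, -0.1413, 0.0769]
tcp_rot: [-0.003, 1.0, 0.0, -0.001]
contact_force: [-13.4, -1.0, 3.7]
opening: 0.0237
finger_force: 60.5
```

```bash
python3 nudge.py '0.001,0,0,0,0,0;0.0015,0,0.003,0,0,0;0.0015,0,0.006,0,0,0;0.0015,0,0.006,0,0,0'
python3 nudge.py '0,0,0.002,0,0,0;0,0,0.004,0,0,0;0,0,0.004,0,0,0'
python3 nudge.py '0,0,0.001,0,0,0;0,0,0.002,0,0,0;0,0,0.003,0,0,0;0,0,0.003,0,0,0'
```

```text
time: 48.8
ee_pos: [0.6047, -0.1412, 0.0706]
tcp_rot: [-0.003, 1.0, 0.0, 0.0]
contact_force: [-3.6, -0.8, -1.9]
opening: 0.0237
finger_force: 59.8
time: 49.05
ee_pos: [0.6047, -0.1413, 0.0669]
tcp_rot: [-0.003, 1.0, 0.0, 0.0]
contact_force: [-5.5, -0.3, -0.3]
opening: 0.0234
finger_force: 59.9
time: 49.38
ee_pos: [0.6048, -0.1413, 0.064]
tcp_rot: [-0.003, 1.0, 0.0, 0.0]
contact_force: [-4.2, -0.2, -0.6]
opening: 0.0238
finger_force: 59.8
```

```bash
python3 nudge.py '0,0,0.001,0,0,0;0,0,0.002,0,0,0;0,0,0.002,0,0,0'
python3 nudge.py '0,0,0.001,0,0,0;0,0,0.002,0,0,0;0,0,0.002,0,0,0'
python3 nudge.py '0,0,-0.001,0,0,0;0,0,-0.002,0,0,0;0,0,-0.003,0,0,0;0,0,-0.003,0,0,0'
python3 nudge.py '0,0,-0.001,0,0,0;0,0,-0.002,0,0,0;0,0,-0.002,0,0,0'
```

```text
time: 49.63
ee_pos: [0.6048, -0.1414, 0.0625]
tcp_rot: [-0.003, 1.0, -0.0, 0.0]
contact_force: [-7.7, -0.5, 3.2]
opening: 0.0236
finger_force: 60.3
time: 49.88
ee_pos: [0.6046, -0.1414, 0.0614]
tcp_rot: [-0.003, 1.0, -0.0, 0.0]
contact_force: [-12.7, 0.7, 8.6]
opening: 0.0234
finger_force: 61.5
time: 50.22
ee_pos: [0.6047, -0.1412, 0.0629]
tcp_rot: [-0.003, 1.0, 0.0, 0.0]
contact_force: [-5.5, -0.4, -1.5]
opening: 0.0237
finger_force: 59.6
time: 50.47
ee_pos: [0.6048, -0.141, 0.0644]
tcp_rot: [-0.003, 1.0, 0.0, 0.0]
contact_force: [-4.6, -1.4, -7.1]
opening: 0.0238
finger_force: 59.9
```

```bash
python3 nudge.py '0,0,-0.0005,0,0,0;0,0,-0.001,0,0,0;0,0,-0.001,0,0,0'
python3 nudge.py '0,0,0.001,0,0,0;0,0,0.002,0,0,0;0,0,0.0035,0,0,0;0,0,0.0045,0,0,0;0,0,0.0045,0,0,0'
python3 nudge.py '0,0,0,0,0,0;0,0,0,0,0,0;0,0,0,0,0,0;0,0,0,0,0,0;0,0,0,0,0,0;0,0,0,0,0,0;0,0,0,0,0,0' 0.085
python3 pr.py
```

```text
time: 50.72
ee_pos: [0.6043, -0.141, 0.0649]
tcp_rot: [-0.003, 1.0, 0.0, -0.0]
contact_force: [-3.4, -0.9, -14.9]
opening: 0.0236
finger_force: 59.5
time: 51.13
ee_pos: [0.6048, -0.1413, 0.0632]
tcp_rot: [-0.004, 1.0, -0.0, 0.0]
contact_force: [-14.3, 1.0, 3.9]
opening: 0.0237
finger_force: 62.0
time: 51.72
ee_pos: [0.6054, -0.1414, 0.0618]
tcp_rot: [-0.003, 1.0, -0.0, 0.001]
contact_force: [-0.6, -0.2, -0.2]
opening: 0.0849
finger_force: 0.0
-0.0025 0.12 0.18900000000000006
b0 [114 115 116 115 115 114 112 119 137 150 151 149 154 139 128 148 160 135 129 143 144 142 141 140]
b1 [113 114 114 111 109 106 112 123 128 122 123 142 146 133 127 132 124 133 159 169 166 158 151 148]
-0.03 0.03 0.09900000000000006
b0 [ 83 116 120 119 119 115 102  99  99  99 100 100 107 142 179 183 124 100 101 104  97  96 125 151]
b1 [ 64  64  64  63  61  72  89  97  98  99  98  98  99  99  98  96  96  96  94  93  92  92  88 121]
-0.118 0.02 0.09799999999999999
b0 [120 134 223 235 234 233 236 241 191 126  95  98  99 100 103 112 155 177 185 185 185 186 187 170 133 120 119]
b1 [114 199 235 236 234 235 238 230 195 134 103  96  99  99 100 100 101  96  96  95  92  91 120 191 237 238 237]
-0.132 0.08 0.14000000000000007
b0 [105 103 103 101 101 100  99  99  96 148 167 171 172 171 174 176 165 146 133 132 132]
b1 [ 93  92  93  94 100 109 110 115 118 118 115 116 122 124 138 185 228 232 230 227 225]
```

```bash
python3 nudge.py '0,0,-0.03,0,0,0;0,0,-0.07,0,0,0;0.01,0,-0.11,0,0,0;0.03,-0.02,-0.15,0,0,0;0.05,-0.04,-0.18,0,0,0;0.08,-0.08,-0.2,0,0,0;0.1,-0.11,-0.2,0,0,0;0.1,-0.12,-0.2,0,0,0'
python3 nudge.py '0,0,0,0,0,0;0,0,0,0,0,0;0,0,0,0,0,0;0,0,0,0,0,0'
python3 pr.py
python3 - <<'E'
from h import *
np.set_printoptions(precision=4,suppress=True)
t=snap("top","top30");s=snap("side","side30")
for nm,d in(("t",t),("s",s)):
    m=cv2.inRange(d["img"],(0,0,0),(75,75,75));n,l,st,ce=cv2.connectedComponentsWithStats(m)
    for i in range(1,n):
        p=onz(d,ce[i],.075)
        if 15<st[i,4]<120 and .45<p[0]<.68 and -.3<p[1]<.1: print(nm,st[i],ce[i],p)
b=cv2.imread("pics/side6.png");print("side diff tray/box/pliers",[int(cv2.absdiff(b[y0:y1,x0:x1],s["img"][y0:y1,x0:x1]).max(2).mean()) for y0,y1,x0,x1 in((260,320,325,375),(330,420,285,380),(345,420,190,245),(168,195,258,292))])
E
```

```text
time: 52.43
ee_pos: [0.5041, -0.265, 0.2643]
tcp_rot: [-0.003, 1.0, -0.002, 0.002]
contact_force: [0.4, -0.2, -0.1]
opening: 0.085
finger_force: 0.0
time: 52.77
ee_pos: [0.5062, -0.261, 0.2612]
tcp_rot: [-0.004, 1.0, 0.0, 0.001]
contact_force: [-0.3, -0.6, 0.5]
opening: 0.0849
finger_force: 0.0
-0.0025 0.12 0.18900000000000006
b0 [105 107 109 109 107 107 106 112 128 140 142 139 144 130 120 138 149 125 121 134 134 133 132 131]
b1 [110 112 113 108 111 106 108 115 118 143 143 131 123 120 121 147 161 163 165 161 158 151 143 139]
-0.03 0.03 0.09900000000000006
b0 [ 78 109 111 111 111 108  95  92  93  93  93  93 101 133 167 171 116  93  94  97  90  89 116 139]
b1 [ 91 109 110 110 110 106 100  94  92  92  91  90  92 120 152 175 177 126  94  85  93  90 107 133]
-0.118 0.02 0.09799999999999999
b0 [112 126 213 225 225 225 226 232 181 117  89  91  93  93  96 106 146 166 172 174 174 173 172 172 182 217 219]
b1 [116 110 164 227 228 227 227 228 232 191 143 108  92  91  91  93  95  92 124 152 167 170 171 171 168 157 125]
-0.132 0.08 0.14000000000000007
b0 [ 94  93  93  91  90  96 104 104  99 146 166 170 170 170 177 175 195 218 230 232 233]
b1 [ 95  91  89  87  86  87  88  90  93  94  92 101 133 161 172 184 178 171 139 114 109]
t [250 211   9  11  75] [253.84   216.4667] [ 0.5695 -0.0055  0.075 ]
t [296 212   8  11  71] [299.9437 217.4225] [ 0.5707 -0.1461  0.075 ]
t [220 245  25   5 100] [232.63 246.67] [0.4758 0.0546 0.075 ]
s [286 223  13   7  67] [292.2985 226.0448] [ 0.5698 -0.1328  0.075 ]
s [283 258  14   7  81] [289.8765 260.6914] [0.5688 0.0053 0.075 ]
s [325 278   1  23  23] [325. 289.] [0.4767 0.0963 0.075 ]
side diff tray/box/pliers [36, 2, 2, 2]
```

```bash
python3 -c "
from bench import r
print(r.sign_off())"
```

```text
the job is handed in; nothing more can be done
None
```

I handed the job in at about 53 s: the emptied tray stands on the bench, all three offcuts are in the scrap box, and both brackets (only two were there) are hooked in the top slots of the middle and right uprights. The second needed a second try. Both held when I pulled up on them, so the catches should be out, but I couldn't see them directly, and `sign_off()` returned no verdict.

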